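Ready the light box: click the shutter, meter the port, load the carriers

TASK

Get the light box ready for a measuring run: slide the shutter one click, from closed to its small aperture, then take the light meter from its cradle and hold it level and steady for two seconds with its sensor straight over the port, about 8 cm above it. Lay the meter back in its cradle the way it lay and lay every sample carrier that is on the bench flat in the tray, each in a lane of its own, in whatever order. Only when all that is done, slide the shutter on one more click to its wide aperture; leave the other things on the bench where they are.

Things in the scene. Friction and masses are not known exactly. Their poses are not given: they have to be found in the camera images.
- shutter (a joint): Shutter travel in m: an aluminium plate, 64 x 175 x 6 mm, sliding on the box's top along its y. Three sprung stops: 0 closed (start), 0.040 small square aperture (14 mm) over the port, 0.080 wide one (32 mm); grows towards the box's +y, the end where the fin is. The spring resists most (5 to 6 N) 10 mm out of a stop, gives way past half way and pulls into the nearest stop within 2 mm. Hard ends at -0.006, 0.088.
- shutter_fin (a point): Centre of the top of the shutter's grip, an upright black fin moving with the plate: 34 mm along the box's x, 12 mm thick along y (the way it slides), 34 mm high; axes as the box's. Its foot, the plate's top, is 78 mm above the bench, the fin's top 112 mm.
- lightbox: Light box, a fixed black case 140 mm (x) by 240 mm (y), 70 mm high, with two aluminium rails along y on top, each 12 mm wide, centred 40 mm either side of the middle, tops 84 mm above the bench. Origin at the centre of its underside on the bench; left or right of the middle, its y axis roughly along world y.
- port (a point): The round port (bright glass, 38 mm across) in the middle of the box's top, 70 mm above the bench, under the shutter plate; light leaves it straight up (z). Axes as the box's.
- meter: Light meter, a loose bar 190 mm long, 30 mm high, 0.2 kg: black handle 28 mm wide from x = -90 to 50 mm, grey head 50 mm wide from x = 50 to 100 mm. Origin on its underside; x points to the head, z up when it lies flat. Centre of mass at x = 16 mm, z = 15 mm. Starts flat in its cradle, x along the cradle's x.
- meter_sensor (a point): Centre of the meter's white sensor disc, on the underside of the head (x = 75 mm, y = 0, z = 0 of the meter); it looks along the meter's -z, straight down when the meter is level.
- cradle: Meter cradle, a fixed aluminium plate 190 (x) by 76 (y) by 10 mm, origin at the centre of its underside on the bench. The meter lies flat on it, origin above origin, x along x, between two pairs of black cheeks 12 mm high: at x = -65 mm, 40 mm apart (handle), and at x = 75 mm, 62 mm apart (head). Between x = -50 and 60 mm the handle is free at both sides for gripping.
- tray: Carrier tray, fixed, grey plastic, 124 mm (x) by 240 mm (y), 17 mm high, floor 5 mm thick, open above; origin at the centre of its underside on the bench. Dividers as high as the rim make four lanes along x, each 53 mm wide and 112 mm long, centred at y = -88, -29, 29 and 88 mm. Starts empty.
- lens_pot: Round steel lens pot, 54 mm across, 44 mm high, standing among the carriers; bystander.
- bottle: Amber bottle, 60 mm across, 140 mm high, beyond the box and tray; bystander.
- jar: Glass jar, 70 mm across, 80 mm high, beyond the box and tray; bystander.
- beaker: Glass beaker, 70 mm across, 85 mm high, far left; bystander.
- screwdriver: Screwdriver lying far right; bystander.
- carrier0: Sample carrier (two to four alike are present): dark steel plate 90 mm (x) by 40 mm (y), 8 mm thick, with an upright grip fin at its middle, 34 mm along x, 10 mm thick along y, top 40 mm above the underside. Two glass slides lie on it. Origin at the centre of its underside; about 0.12 kg. Starts flat on the bench in front of box and tray, its x within 0.6 rad of world x.
- carrier1: Sample carrier (two to four alike are present): dark steel plate 90 mm (x) by 40 mm (y), 8 mm thick, with an upright grip fin at its middle, 34 mm along x, 10 mm thick along y, top 40 mm above the underside. Two glass slides lie on it. Origin at the centre of its underside; about 0.12 kg. Starts flat on the bench in front of box and tray, its x within 0.6 rad of world x.
- carrier2: Sample carrier (two to four alike are present): dark steel plate 90 mm (x) by 40 mm (y), 8 mm thick, with an upright grip fin at its middle, 34 mm along x, 10 mm thick along y, top 40 mm above the underside. Two glass slides lie on it. Origin at the centre of its underside; about 0.12 kg. Starts flat on the bench in front of box and tray, its x within 0.6 rad of world x.
- carrier3: Sample carrier (two to four alike are present): dark steel plate 90 mm (x) by 40 mm (y), 8 mm thick, with an upright grip fin at its middle, 34 mm along x, 10 mm thick along y, top 40 mm above the underside. Two glass slides lie on it. Origin at the centre of its underside; about 0.12 kg. Starts flat on the bench in front of box and tray, its x within 0.6 rad of world x.
There are look-alikes about, which are no part of the job. What is shaped like the meter but orange is not meant.

How it is judged (in metres and radians):
On the way, in this order (a step that is already met when the one before it is completed fails the run):
1. the shutter has clicked to its small aperture (40 mm, within 4 mm) and rests there (value of joint shutter between 0.036 and 0.044 m and velocity of joint shutter between -0.01 and 0.01 m/s), for 0.3 s.
2. the held meter is level and still for a second, its sensor within 20 mm of the port's axis and 45 to 130 mm above the port, the shutter at the small aperture (horizontal distance between meter_sensor and port below 0.02 m and z of meter_sensor in the frame of port between 0.045 and 0.13 m and value of joint shutter between 0.036 and 0.044 m and angle between meter's own z axis and vertical below 0.25 rad and z of port in the frame of meter below 0 m and linear speed of meter below 0.03 m/s and angular speed of meter below 0.3 rad/s and contact force between the fingers and meter above 0.5 N), for 1 s.
3. the meter lies in its cradle and every carrier lies flat in the tray, the shutter still at the small aperture (x of meter in the frame of cradle between -0.025 and 0.025 m and y of meter in the frame of cradle between -0.012 and 0.012 m and z of meter in the frame of cradle between 0.006 and 0.014 m and angle between meter's own z axis and vertical below 0.1 rad and angle between the x axis of meter and the x axis of cradle, either way round below 0.25 rad and linear speed of each of meter, carrier0, carrier1, carrier2, carrier3 below 0.03 m/s and contact force between the fingers and meter below 0.3 N and x of carrier0 in the frame of tray between -0.025 and 0.025 m and y of carrier0 in the frame of tray between -0.11 and 0.11 m and z of carrier0 in the frame of tray between 0.002 and 0.0085 m and angle between each of carrier0, carrier1, carrier2, carrier3's own z axis and vertical below 0.07 rad and x of carrier1 in the frame of tray between -0.025 and 0.025 m and y of carrier1 in the frame of tray between -0.11 and 0.11 m and z of carrier1 in the frame of tray between 0.002 and 0.0085 m and x of carrier2 in the frame of tray between -0.025 and 0.025 m and y of carrier2 in the frame of tray between -0.11 and 0.11 m and z of carrier2 in the frame of tray between 0.002 and 0.0085 m and x of carrier3 in the frame of tray between -0.025 and 0.025 m and y of carrier3 in the frame of tray between -0.11 and 0.11 m and z of carrier3 in the frame of tray between 0.002 and 0.0085 m and value of joint shutter between 0.036 and 0.044 m), for 0.2 s.
4. the shutter has clicked to its wide aperture (80 mm, within 4 mm) and rests there (value of joint shutter between 0.076 and 0.084 m and velocity of joint shutter between -0.01 and 0.01 m/s), for 0.3 s.
At the end, for the whole second after the job is handed in: The shutter rests at its wide-aperture stop (80 mm, within 4 mm); the meter lies flat in its cradle, within 25 mm along it, 12 mm across it and 0.25 rad of its yaw; every carrier present lies flat on the tray's floor in a lane of its own; everything is released and still (all of step 4 and x of meter in the frame of cradle between -0.025 and 0.025 m and y of meter in the frame of cradle between -0.012 and 0.012 m and z of meter in the frame of cradle between 0.006 and 0.014 m and angle between meter's own z axis and vertical below 0.1 rad and angle between the x axis of meter and the x axis of cradle, either way round below 0.25 rad and linear speed of each of meter, carrier0, carrier1, carrier2, carrier3 below 0.03 m/s and contact force between the fingers and meter below 0.3 N and x of carrier0 in the frame of tray between -0.025 and 0.025 m and y of carrier0 in the frame of tray between -0.11 and 0.11 m and z of carrier0 in the frame of tray between 0.002 and 0.0085 m and angle between each of carrier0, carrier1, carrier2, carrier3's own z axis and vertical below 0.07 rad and x of carrier1 in the frame of tray between -0.025 and 0.025 m and y of carrier1 in the frame of tray between -0.11 and 0.11 m and z of carrier1 in the frame of tray between 0.002 and 0.0085 m and x of carrier2 in the frame of tray between -0.025 and 0.025 m and y of carrier2 in the frame of tray between -0.11 and 0.11 m and z of carrier2 in the frame of tray between 0.002 and 0.0085 m and x of carrier3 in the frame of tray between -0.025 and 0.025 m and y of carrier3 in the frame of tray between -0.11 and 0.11 m and z of carrier3 in the frame of tray between 0.002 and 0.0085 m); the robot touches nothing.
It fails at once if a bystander (lens pot, bottle, jar, beaker, screwdriver) is pushed more than 40 mm or tipped over (distance of any of lens_pot, bottle, jar, beaker, screwdriver from where it was at the start of the episode above 0.04 m or angle between any of lens_pot, bottle, jar, beaker's own z axis and vertical above 0.6 rad).
Of carrier0, carrier1, carrier2, carrier3 only 2 to 4 are there at a start; the rules pass over those that are not, and their reading is None.
At some moment in a run one of carrier0, carrier1, carrier2, carrier3 may be knocked a few centimetres aside while the robot is not near it.
Once in a run the grip may slacken for a moment while it holds something.
It also fails if it takes over 210 s, if anything falls off the work surface, if the arm or the gripper's body presses on something with over 40 N, if the wrist force passes 120 N, or if a joint passes its speed limit or range.

ROBOT

A 6-joint arm with a two-finger parallel gripper is mounted at the origin on the work surface. World frame = base frame: x ahead of the robot, y to its left, z up, the work surface at z = 0. Lengths are in m, angles in degrees, forces in N, time in s.
With the tool pointing down it reaches from about 0.3 to 0.875 m from the base axis. Payload 6.4 kg.
Tool frame: the origin (TCP) lies between the finger pads; the fingertips stand 17 mm ahead of it and the grasp point (between the pads) lies 2 mm behind it; z points along the fingers, y is the line along which they close (so a half turn about z gives the same grasp; the last joint's range is limited). The gripper opens to 85 mm and grips with 20 to 120 N. Pads are 22 mm wide; open, the fingers measure 114 mm over their backs; the gripper's body (76 mm by 85 mm) begins 54 mm behind the grasp point. The pads swing forward as they close: fully open they stand 13 mm farther back than shut.
Start: joints at [-82.179, 10.359, 92.074, -0, 77.567, -11.82], TCP at [0.193, -0.542, 0.248] pointing down, gripper open.
Joint ranges: [-171.53, 171.53], [-51.25, 118.39], [17.06, 147.69], [-65.23, 245.23], [0, 150.52], [-178.68, 178.68]. Speed limits (degrees/s): [147.25, 147.25, 172.46, 180, 180, 180].

INTERFACE

Orientations are given as a 3x3 rotation matrix whose columns are the frame's x, y, z axes.
In Python, from workcell import sense, capture, sign_off gives the robot as it stands.
- The arm moves only by the tool arm_command, never from a script. Its argument "targets" is a list of rows, each a list of 7 numbers: the turn, a rotation vector about the world's x, y, z as a fraction of full scale, then the shift along the world's x, y, z as a fraction of full scale, then the opening, from -1 (shut) to 1 (fully open). In form: [[wx, wy, wz, dx, dy, dz, grip], ...]. A call has 1 to 20 rows; each row is the pose to reach, as a shift and turn from the pose commanded when the call began; what a row does not reach only later rows make up. Full scale, the value 1, is 0.12 m for a shift and 60 degrees for a turn. A row lasts 1/10 s, in which the tool goes at most 50 mm and 8.59 degrees, less where a joint would pass 70% of its speed; a pose out of reach is approached as far as the arm can. A call with a number of a shift or a turn outside -1 to 1 is refused whole. A call with a gripper value outside its range is refused whole. The fingers move at their own pace and stop on an object; the grip force is fixed at half the most. Time passes only in rows, so rows that repeat a pose let the fingers close. It gives the time, the measured TCP pose, the force, the opening and the grip force at its end, in the units of the state.
- sense(): the state, without advancing time (a new reading comes with each control period).
- capture(name): name is "scene" or "top" or "wrist"; returns a dict with "img" (384x512x3 uint8, blue, green, red), "fov_y" (degrees; the focal length in pixels is half the picture's height over the tangent of half this angle, whatever the lens; pixels are square), "cx", "cy" (the principal point, pixels), "R" (3x3) and "t" (3): a world point X has camera coordinates R X + t; the wrist camera has in their place "hand_eye" (4x4, takes a point from camera to tool coordinates, whose origin is the TCP and whose axes are the flange's). Camera axes: x right, y down, z forward; pixel columns grow to the right and rows downward; lengths in m; the calibration is good to about 2 mm. The wrist camera is an equidistant fisheye: a pixel r from the principal point sees the ray r / f radians off the axis. A picture is of the moment at which its call begins: read the wrist's pose just before it. There is no depth.
- sign_off(): hands the job in; it is judged then, once.
The state is a dict: "t": time; "qpos": joint angles; "dq": joint speeds; "joint_torque": joint torques, N m; "tool_pos": TCP position; "tcp_rot": TCP orientation; "contact_force": force on the tool from outside, world axes, zero at the start; "moment": the same for the moment, N m; "finger_gap": finger opening in m; "grasp_force": force on a finger pad.
Only numpy, scipy, OpenCV 4.12 (cv2) and the standard library are available. Lean on these libraries where they do the work, as an engineer would, in place of code of your own. Each camera call takes 0.05 s, during which the arm holds its last target. There are 200 camera calls.

## Working session

There is one attempt and no reset: what is moved stays moved. The work goes in short steps, Python scripts to look and compute and a tool call to move; the robot and the scene stay as the last step left them, time stands still between calls to the robot, and variables do not carry over. Pictures are saved under pics/ and viewed, at most 14 in all, crops included, and the job is handed in when it is done.

Besides the shell and the picture viewer there is one more tool, called after "Call:" as a command line: name --pt "numbers of a row" for each row, then --argument value for the rest. arm_command: Moves the arm, as the interface text tells. Shift numbers are shares of 0.12 m and turn numbers shares of 60 degrees, none past 1 either way. Its arguments: {"type":"object","properties":{"targets":{"type":"array","items":{"type":"array","items":{"type":"number"}}}},"required":["targets"]}

```bash
mkdir -p pics; ls
python3 - <<'E'
from workcell import sense,capture
import cv2,numpy as np,pickle
print(sense())
for n in("scene","top"):
    c=capture(n);cv2.imwrite(f"pics/{n}0.png",c["img"]);pickle.dump(c,open(f"{n}0.pkl","wb"))
    print(n,c["fov_y"],c["cx"],c["cy"],c["R"],c["t"])
E
```

```text
pics
{'t': 0.0, 'qpos': array([-8.21802082e+01,  1.04018594e+01,  9.21340661e+01,  8.78850476e-04,
        7.75661354e+01, -1.18194702e+01]), 'dq': array([-0.11239208,  0.03911505,  0.06796712, -0.04117094,  0.05182314,
       -0.02902954]), 'joint_torque': array([-1.50108344e-04, -4.44869721e+01, -3.51334798e+01, -2.91383521e-04,
        9.10202652e-03, -5.97972939e-05]), 'tool_pos': array([ 0.19320838, -0.54099945,  0.24736413]), 'tcp_rot': array([[ 9.41828521e-01,  3.36093715e-01, -2.27519617e-04],
       [ 3.36093578e-01, -9.41826940e-01,  1.76677084e-03],
       [ 3.79516471e-04, -1.74046305e-03, -9.99998413e-01]]), 'contact_force': array([ 0.79743516, -0.03168526, -0.96841962]), 'moment': array([-0.01847799, -0.00156568,  0.04812464]), 'grasp_force': 0.0, 'finger_gap': 0.08529956276404044}
scene 45.98158546657435 255.39266868463835 194.20018619660246 [[-0.11515371  0.99332086  0.00730045]
 [ 0.84549498  0.10186901 -0.52417644]
 [-0.52141908 -0.05418837 -0.85157839]] [ 0.03897099 -0.40052298  1.68297261]
top 45.08468635008895 250.72823408377792 196.4992558551325 [[ 0.02357661 -0.99969045 -0.00794644]
 [-0.99543406 -0.02273933 -0.09270357]
 [ 0.09249417  0.01009579 -0.99566204]] [-0.00537111  0.5319305   1.46534888]
```

Run:
```python
import cv2
for n in("scene","top"):
    cv2.imwrite(f"pics/{n}0b.png",cv2.resize(cv2.imread(f"pics/{n}0.png"),(800,600),interpolation=cv2.INTER_CUBIC))
```

```text
(no output)
```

View pics/top0b.png

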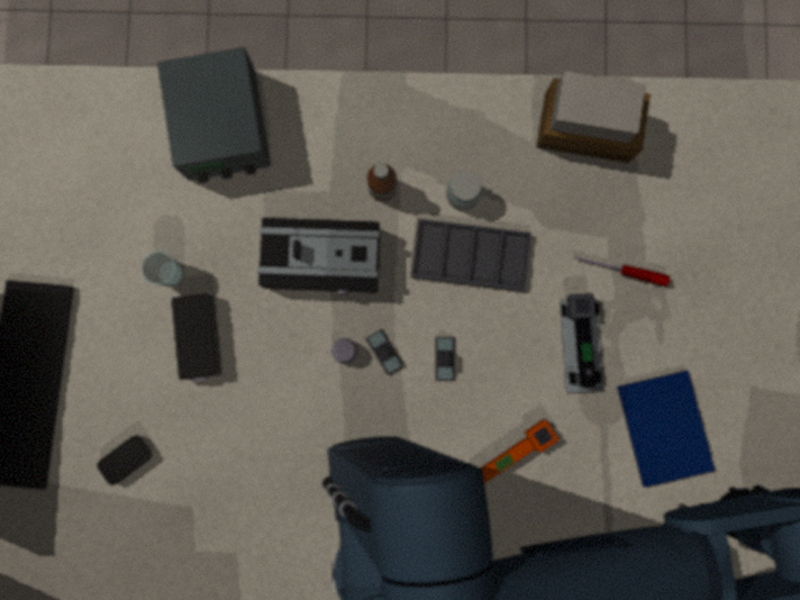

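View pics/scene0b.png

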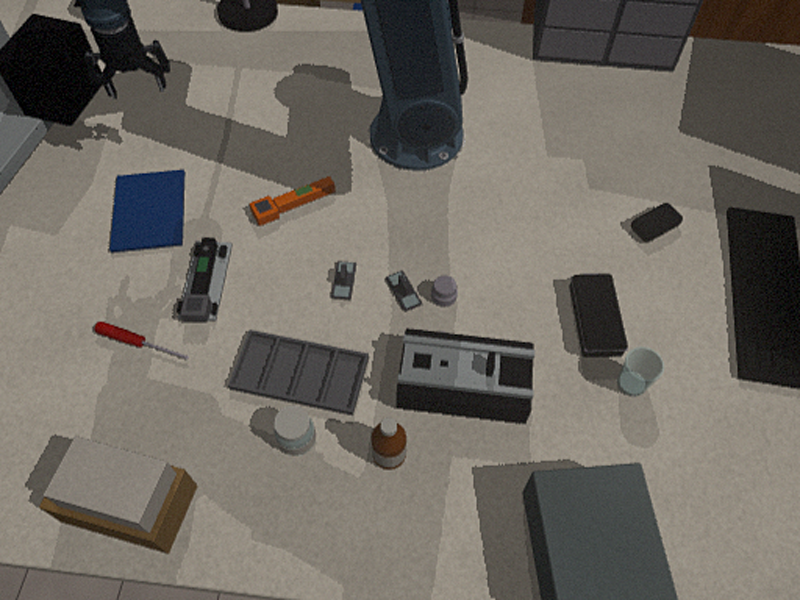

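Top view (800x600 scale) shows the light box at (320,255), the tray at (472,255), the meter in its cradle at (582,343), two carriers at (385,352) and (445,358), and the lens pot at (343,350). The orange look-alike is at (520,450). The scene view also shows only two carriers, at (343,280) and (403,290). There are two meter-shaped candidates: the black/grey one in the cradle at (582,343) and the orange one at (520,450). The black/grey one fits the description. I'll check it in an enlarged crop.

```bash
cat > h.py <<'E'
import cv2,numpy as np,pickle
from workcell import sense,capture
def fl(c): return c["img"].shape[0]/2/np.tan(np.radians(c["fov_y"])/2)
def cast(c,px,z):
    """pixels (N,2) -> world points on plane z; fixed cameras, or wrist with c['pose']=(R,p)"""
    px=np.atleast_2d(np.asarray(px,float)); d=(px-[c["cx"],c["cy"]])/fl(c)
    if "hand_eye" in c:
        r=np.linalg.norm(d,axis=1,keepdims=True)+1e-12
        v=np.hstack([d/r*np.sin(r),np.cos(r)]); H=c["hand_eye"]; R,p=c["pose"]
        v=v@H[:3,:3].T@R.T; o=R@H[:3,3]+p
    else:
        v=np.hstack([d,np.ones((len(d),1))])@c["R"]; o=-c["R"].T@c["t"]
    return o+v*((z-o[2])/v[:,2:])
def snap(n,name):
    s=sense(); c=dict(capture(n)); c["pose"]=(s["tcp_rot"],s["tool_pos"])
    pickle.dump(c,open(name+".pkl","wb")); cv2.imwrite(f"pics/{name}.png",c["img"]); return c
def load(name): return pickle.load(open(name+".pkl","rb"))
def crop(name,x,y,w,h,k,step=10):
    im=cv2.imread(f"pics/{name}.png")[y:y+h,x:x+w]; im=cv2.resize(im,None,fx=k,fy=k,interpolation=cv2.INTER_CUBIC)
    im=cv2.convertScaleAbs(im,alpha=1.5,beta=20)
    for v in range(-(-x//step)*step,x+w,step): cv2.putText(im,str(v),(int((v-x)*k),10),0,.33,(0,0,255),1); im[::8,int((v-x)*k)]=(0,0,255)
    for v in range(-(-y//step)*step,y+h,step): cv2.putText(im,str(v),(0,int((v-y)*k)+4),0,.33,(0,0,255),1); im[int((v-y)*k),::8]=(0,0,255)
    cv2.imwrite(f"pics/{name}_c{x}.png",im)
E
python3 - <<'E'
from h import *
crop("top0",160,130,240,180,3.3,20)
E
```

```text
(no output)
```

View pics/top0_c160.png

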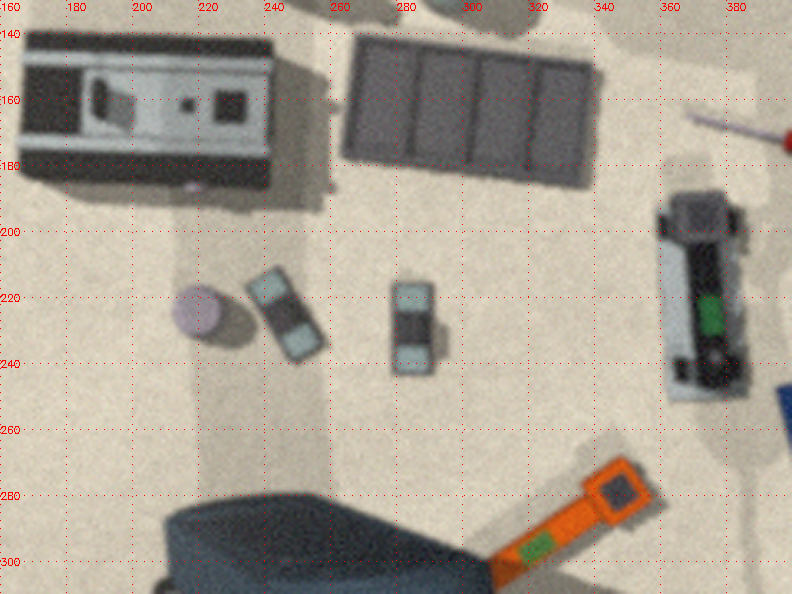

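The crop confirms the black/grey meter in the aluminium cradle: head at px (373,194), tail at (376,243). The orange one at (345,278) is the decoy. The shutter fin is at (188,160), at the +y end of the box. The carriers are at (245,225) and (284,228). Next, cast these to positions.

Run:
```python
from h import *
c=load("top0"); np.set_printoptions(precision=3,suppress=True)
P=lambda n,px,z:print(n,cast(c,px,z)[:,:2].tolist() if 0 else cast(c,px,z)[:,:2].round(3).tolist())
P("box top",[(165.5,139.5),(240.5,141.5),(240,187),(165,183)],.07)
P("fin",[(188,159.5)],.112); P("holes",[(213.5,161.5),(226.5,162)],.078)
P("tray",[(264,140),(339,148.5),(336.5,187.5),(261.5,178)],.017)
P("cradle",[(359,193),(383.5,193),(387.5,250),(362,252)],.01)
P("meter",[(373,189),(377,246)],.04)
P("meter head corners",[(363,189),(380,187.5),(383,201),(364.5,202)],.04)
P("c0",[(241,210),(258,233),(248.5,240),(231.5,217)],.008)
P("c1",[(278.5,215),(291,215),(291,243.5),(278.5,243.5)],.008)
P("pot",[(218,224)],.044)
```

```text
box top [[0.703, 0.28], [0.701, 0.043], [0.557, 0.041], [0.564, 0.276]]
fin [[0.633, 0.201]]
holes [[0.634, 0.126], [0.634, 0.085]]
tray [[0.719, -0.032], [0.697, -0.277], [0.568, -0.27], [0.594, -0.027]]
cradle [[0.553, -0.344], [0.555, -0.424], [0.371, -0.436], [0.362, -0.354]]
meter [[0.563, -0.382], [0.383, -0.395]]
meter head corners [[0.563, -0.35], [0.569, -0.404], [0.526, -0.414], [0.521, -0.355]]
c0 [[0.489, 0.038], [0.416, -0.019], [0.392, 0.011], [0.465, 0.068]]
c1 [[0.475, -0.084], [0.476, -0.125], [0.384, -0.126], [0.383, -0.086]]
pot [[0.44, 0.108]]
```

Call:
arm_command --pt "0 0 -0.11 0.3 0.4 0 1" --pt "0 0 -0.22 0.6 0.8 0 1" --pt "0 0 -0.327 0.9 1 0.2 1" --pt "0 0 -0.327 0.9 1 0.2 1"

```text
t: 0.5
tool_pos: [0.3037, -0.4191, 0.2733]
tcp_rot: [[1.0, 0.001, 0.001], [0.001, -1.0, -0.0], [0.001, 0.0, -1.0]]
contact_force: [-0.0, -0.8, 0.5]
finger_gap: 0.0853
grasp_force: 0.0
```

Call:
arm_command --pt "0 0 0 0.3 0 0 1" --pt "0 0 0 0.6 0 0 1" --pt "0 0 0 0.9 0 0 1" --pt "0 0 0 0.9 0 0 1" --pt "0 0 0 0.9 0 0 1"

```text
t: 1.0
tool_pos: [0.4094, -0.4215, 0.2715]
tcp_rot: [[1.0, 0.003, -0.001], [0.003, -1.0, 0.001], [-0.001, -0.001, -1.0]]
contact_force: [-1.3, 0.4, 0.9]
finger_gap: 0.0852
grasp_force: 0.0
```

Run:
```python
from h import *
c=snap("wrist","w1"); print(c["pose"],c["fov_y"],c["cx"],c["cy"],c["hand_eye"].round(3))
cv2.imwrite("pics/w1b.png",cv2.resize(c["img"],(800,600)))
```

```text
(array([[ 9.99995331e-01,  2.80499415e-03, -1.21272048e-03],
       [ 2.80600940e-03, -9.99995713e-01,  8.36271337e-04],
       [-1.21036955e-03, -8.39670337e-04, -9.99998915e-01]]), array([ 0.40941571, -0.42150303,  0.27146478])) 65.70646984690485 257.4123154384119 194.79156295966726 [[ 0.001 -0.956 -0.294  0.074]
 [ 1.     0.001  0.     0.001]
 [ 0.    -0.294  0.956 -0.126]
 [ 0.     0.     0.     1.   ]]
```

View pics/w1b.png

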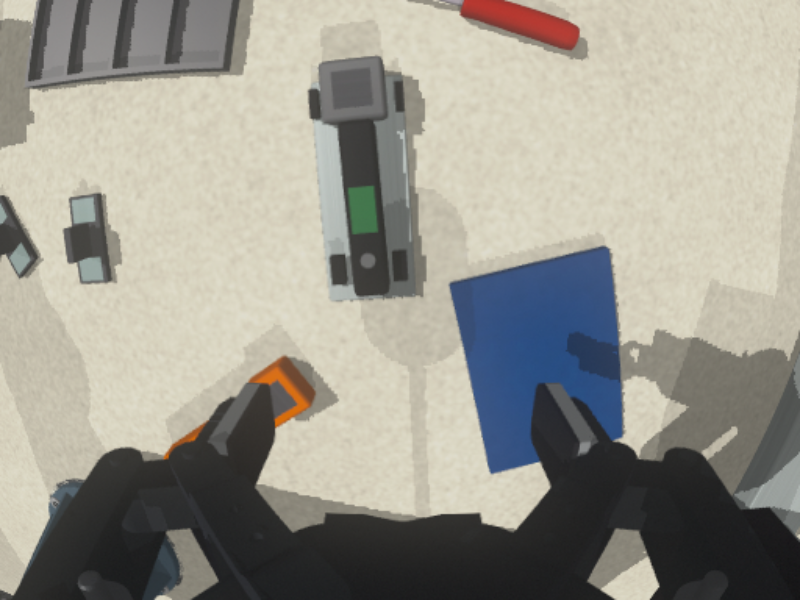

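The wrist view (800x600 scale) shows the meter in its cradle: head around (352,90), green label at (363,210), tail end at (370,293). The orange decoy is at (280,395), clear of it. Next, measure the meter and cradle from this view.

Run:
```python
from h import *
c=load("w1"); k=.64
P=lambda n,px,z:print(n,cast(c,np.array(px)*k,z)[:,:2].round(4).tolist())
g=c["img"].astype(int); hsv=cv2.cvtColor(c["img"],cv2.COLOR_BGR2HSV)
m=cv2.inRange(hsv,(45,80,40),(85,255,255)); n,_,st,ce=cv2.connectedComponentsWithStats(m)
i=1+st[1:,4].argmax(); P("green",[ce[i]/k],.04); print(ce[i],st[i])
P("line",[(361.5,186),(366,234),(370,293)],.04)
P("head",[(320,66),(379,57),(386,112),(329,121)],.04)
P("cradle",[(316,130),(331,300),(407,130),(421,295)],.01)
P("car1",[(67,197),(101,194),(111,281),(80,283)],.008)
```

```text
green [[0.4501, -0.3918]]
[231.79132231 133.8553719 ] [223 119  19  31 484]
line [[0.4681, -0.3914], [0.4307, -0.3945], [0.383, -0.397]]
head [[0.5632, -0.3596], [0.5688, -0.4046], [0.5251, -0.4101], [0.519, -0.3668]]
cradle [[0.5148, -0.3511], [0.3681, -0.3604], [0.5134, -0.4262], [0.3729, -0.4391]]
car1 [[0.4755, -0.0852], [0.4742, -0.1317], [0.387, -0.1324], [0.3857, -0.0892]]
```

Call:
arm_command --pt "0 0 0 0.05 0.31 0 1" --pt "0 0 0 0.1 0.62 0 1" --pt "0 0 0 0.15 0.95 0 1"

```text
t: 1.35
tool_pos: [0.426, -0.3073, 0.2721]
tcp_rot: [[1.0, -0.002, -0.0], [-0.002, -1.0, 0.0], [-0.0, -0.0, -1.0]]
contact_force: [0.2, 0.3, 1.6]
finger_gap: 0.0851
grasp_force: 0.0
```

Call:
arm_command --pt "0 0 0 0.05 0.31 0 1" --pt "0 0 0 0.1 0.62 0 1" --pt "0 0 0 0.15 0.95 0 1"

```text
t: 1.65
tool_pos: [0.4443, -0.1931, 0.2724]
tcp_rot: [[1.0, -0.001, 0.0], [-0.001, -1.0, -0.001], [0.0, 0.001, -1.0]]
contact_force: [0.3, -0.0, 0.5]
finger_gap: 0.0853
grasp_force: 0.0
```

Call:
arm_command --pt "0 0 0 0.05 0.31 0 1" --pt "0 0 0 0.1 0.62 0 1" --pt "0 0 0 0.15 0.95 0 1" --pt "0 0 0 0.15 0.95 0 1" --pt "0 0 0 0.15 0.95 0 1"

```text
t: 2.15
tool_pos: [0.4628, -0.0797, 0.2724]
tcp_rot: [[1.0, 0.002, 0.0], [0.002, -1.0, -0.001], [0.0, 0.001, -1.0]]
contact_force: [-0.6, 0.8, 1.1]
finger_gap: 0.0854
grasp_force: 0.0
```

Run:
```python
from h import *
c=snap("wrist","w2"); print(c["pose"][1])
cv2.imwrite("pics/w2b.png",cv2.resize(c["img"],(800,600)))
```

```text
[ 0.46279096 -0.07974412  0.27240868]
```

Call:
arm_command --pt "0 0 0 0.05 0.31 0 1" --pt "0 0 0 0.1 0.62 0 1" --pt "0 0 0 0.15 0.95 0 1"

```text
t: 2.5
tool_pos: [0.4816, 0.0332, 0.2723]
tcp_rot: [[1.0, -0.004, 0.0], [-0.004, -1.0, -0.001], [0.0, 0.001, -1.0]]
contact_force: [0.7, 0.5, 0.4]
finger_gap: 0.0856
grasp_force: 0.0
```

Call:
arm_command --pt "0 0 0 0.05 0.31 0 1" --pt "0 0 0 0.1 0.62 0 1" --pt "0 0 0 0.15 0.95 0 1" --pt "0 0 0 0.15 0.95 0 1" --pt "0 0 0 0.15 0.95 0 1"

```text
t: 3.0
tool_pos: [0.4996, 0.1474, 0.272]
tcp_rot: [[1.0, 0.0, -0.001], [0.0, -1.0, -0.001], [-0.001, 0.001, -1.0]]
contact_force: [0.2, -0.4, -0.1]
finger_gap: 0.0855
grasp_force: 0.0
```

Run:
```python
from h import *
c=snap("wrist","w3"); print(c["pose"][1])
cv2.imwrite("pics/w3b.png",cv2.resize(c["img"],(800,600)))
```

```text
[0.49958144 0.14736592 0.27196381]
```

View pics/w3b.png

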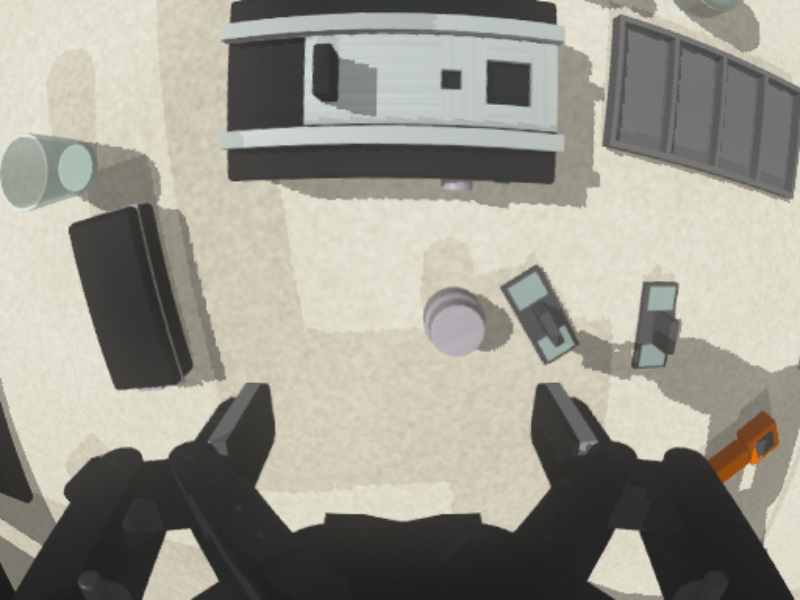

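View pics/w2b.png

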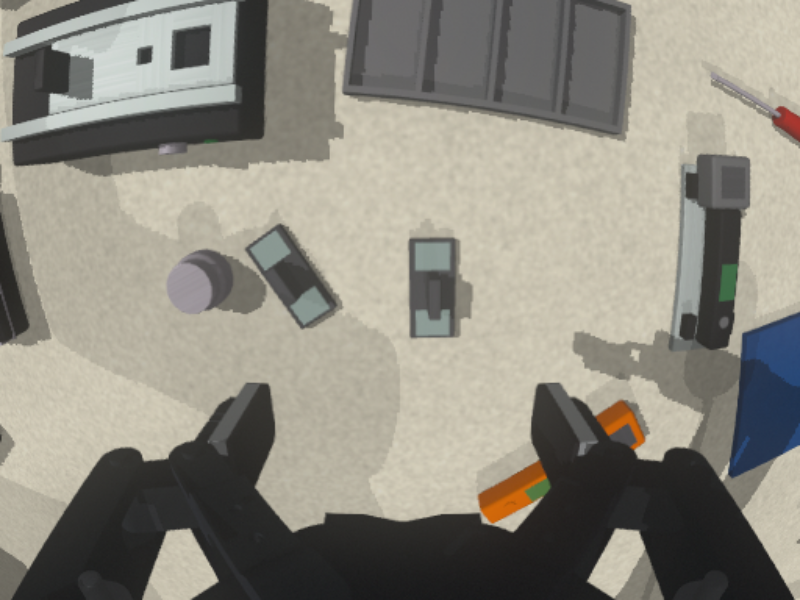

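w3 (800x600 scale) shows the shutter with the fin top near (320,72) and the apertures at (451,79) and (508,84), plus the box edges. w2 shows the tray front edge from (346,94) to (620,136), carriers at (292,276) and (433,288), and the pot at (190,287).

Run:
```python
from h import *
k=.64
def P(c,n,px,z):print(n,cast(c,np.array(px,float)*k,z)[:,:2].round(4).tolist())
c=load("w3")
P(c,"fin top",[(312,44),(327,43),(328,98),(314,100)],.112)
P(c,"fin foot",[(339,55),(340,96)],.078)
P(c,"holes",[(451.5,79),(508.5,83.5)],.078)
P(c,"box front edge, left, right",[(229,179),(555,183),(229,100),(557,100)],.07)
P(c,"plate right,left",[(558,80),(304,80)],.078)
P(c,"rail inner edges",[(300,38),(480,34),(300,130),(480,126)],.084)
c=load("w2")
P(c,"tray front",[(345,93),(622,137),(632,5),(352,0)],.017)
P(c,"dividers@front",[(421,101),(489,108),(559,119)],.017)
P(c,"c0",[(280,224),(341,305),(304,328),(246,248)],.008)
P(c,"c1",[(410,238),(456,238),(457,337),(410,337)],.008)
P(c,"c1 fin top",[(428,277),(439,277),(440,317),(429,317)],.04)
P(c,"pot",[(190,288)],.044)
P(c,"hole s",[(145,55),(191,47)],.078)
```

```text
fin top [[0.6526, 0.2011], [0.6526, 0.1918], [0.6169, 0.1909], [0.6161, 0.1996]]
fin foot [[0.6526, 0.1889], [0.6231, 0.188]]
holes [[0.6349, 0.1126], [0.6338, 0.0731]]
box front edge, left, right [[0.5687, 0.2723], [0.565, 0.0353], [0.6274, 0.271], [0.6262, 0.0351]]
plate right,left [[0.6397, 0.037], [0.6358, 0.213]]
rail inner edges [[0.6653, 0.2149], [0.6671, 0.0938], [0.5999, 0.2146], [0.602, 0.094]]
tray front [[0.5982, -0.0349], [0.5723, -0.2718], [0.6984, -0.2848], [0.6803, -0.0398]]
dividers@front [[0.5909, -0.0961], [0.5869, -0.1515], [0.582, -0.2118]]
c0 [[0.4894, 0.024], [0.4165, -0.0273], [0.3946, 0.0076], [0.469, 0.0567]]
c1 [[0.4761, -0.0879], [0.4764, -0.1271], [0.3864, -0.1311], [0.3865, -0.0885]]
c1 fin top [[0.4498, -0.1018], [0.4499, -0.1106], [0.4163, -0.1123], [0.4163, -0.1033]]
pot [[0.4424, 0.0987]]
hole s [[0.6345, 0.1126], [0.6339, 0.0725]]
```

Call:
arm_command --pt "0 0 0 0.33 0.14 0 0" --pt "0 0 0 0.66 0.28 0 0" --pt "0 0 0 1 0.397 0 0" --pt "0 0 0 1 0.397 -0.3 0" --pt "0 0 0 1 0.397 -0.5 0" --pt "0 0 0 1 0.397 -0.5 0" --pt "0 0 0 1 0.397 -0.5 0"

```text
t: 3.75
tool_pos: [0.6195, 0.1942, 0.2124]
tcp_rot: [[1.0, -0.002, -0.001], [-0.002, -1.0, -0.0], [-0.001, 0.0, -1.0]]
contact_force: [-0.7, 0.4, 0.1]
finger_gap: 0.0427
grasp_force: 0.0
```

Run:
```python
from h import *
c=snap("wrist","w4"); print(c["pose"])
cv2.imwrite("pics/w4b.png",cv2.resize(c["img"],(800,600)))
```

```text
(array([[ 9.99997887e-01, -1.87791273e-03, -8.36569971e-04],
       [-1.87823985e-03, -9.99998160e-01, -3.90415523e-04],
       [-8.35835265e-04,  3.91985977e-04, -9.99999574e-01]]), array([0.61950694, 0.19417418, 0.21243773]))
```

View pics/w4b.png

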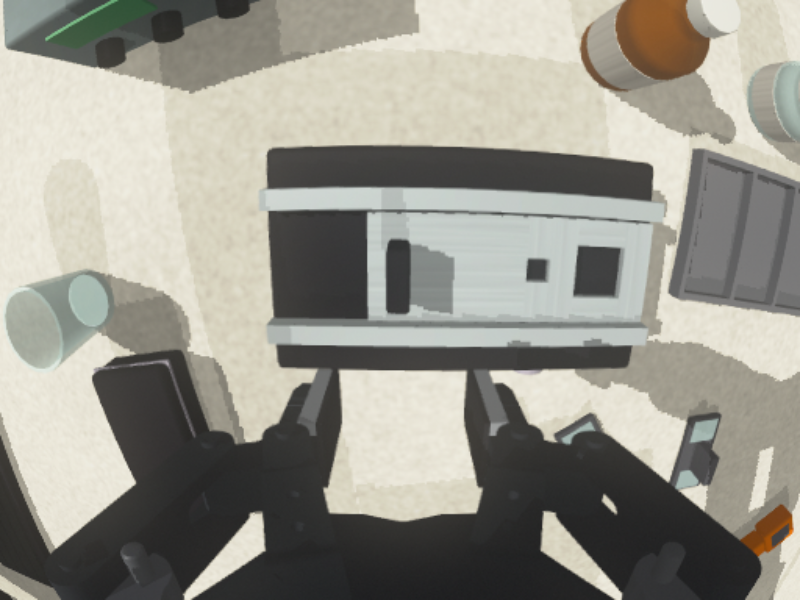

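The fin top is at (398,277), directly ahead of the fingers. The apertures are at (537,270) and (597,272).

Run:
```python
from h import *
k=.64;c=load("w4")
def P(n,px,z):print(n,cast(c,np.array(px,float)*k,z)[:,:2].round(4).tolist())
P("fin",[(387,241),(410,241),(387,313),(409,313)],.112)
P("holes",[(537,270),(597.5,271.5)],.078)
P("rails",[(280,212),(450,209),(640,217),(280,320),(450,320),(640,327)],.084)
P("ends",[(275,270),(647,270)],.07)
```

```text
fin [[0.6569, 0.2002], [0.6569, 0.1889], [0.6196, 0.2005], [0.6196, 0.1893]]
holes [[0.6349, 0.1131], [0.6346, 0.0735]]
rails [[0.6697, 0.261], [0.6702, 0.1665], [0.6701, 0.0503], [0.606, 0.2652], [0.606, 0.165], [0.6002, 0.0406]]
ends [[0.6332, 0.2699], [0.6345, 0.033]]
```

Call:
arm_command --pt "0 0 0 0.146 0.005 -0.2 0" --pt "0 0 0 0.146 0.005 -0.5 0" --pt "0 0 0 0.146 0.005 -0.75 0" --pt "0 0 0 0.146 0.005 -0.93 0" --pt "0 0 0 0.146 0.005 -0.93 0" --pt "0 0 0 0.146 0.005 -0.93 -1" --pt "0 0 0 0.146 0.005 -0.93 -1" --pt "0 0 0 0.146 0.005 -0.93 -1" --pt "0 0 0 0.146 0.005 -0.93 -1" --pt "0 0 0 0.146 0.005 -0.93 -1" --pt "0 0 0 0.146 0.005 -0.93 -1"

```text
t: 4.9
tool_pos: [0.6387, 0.1969, 0.104]
tcp_rot: [[1.0, -0.0, 0.005], [-0.0, -1.0, 0.001], [0.005, -0.001, -1.0]]
contact_force: [-0.4, 0.4, 6.7]
finger_gap: 0.0111
grasp_force: 59.2
```

Call:
arm_command --pt "0 0 0 0 0.08 0.01 -1" --pt "0 0 0 0 0.17 0.01 -1" --pt "0 0 0 0 0.25 0.01 -1" --pt "0 0 0 0 0.335 0.01 -1" --pt "0 0 0 0 0.335 0.01 -1" --pt "0 0 0 0 0.335 0.01 -1" --pt "0 0 0 0 0.335 0.01 -1"

```text
t: 5.6
tool_pos: [0.6392, 0.2366, 0.1041]
tcp_rot: [[1.0, -0.001, 0.006], [-0.001, -1.0, 0.001], [0.006, -0.001, -1.0]]
contact_force: [4.5, -1.7, 0.7]
finger_gap: 0.0106
grasp_force: 59.2
```

Call:
arm_command --pt "0 0 0 0 0 0 0" --pt "0 0 0 0 0 0 0" --pt "0 0 0 0 0 0 0" --pt "0 0 0 0 0 0 0" --pt "0 0 0 0 0 0.3 0" --pt "0 0 0 0 0 0.6 0" --pt "0 0 0 0 0 0.95 0" --pt "0 0 0 0 -0.3 0.95 0" --pt "0 0 0 0 -0.5 0.95 0" --pt "0 0 0 0 -0.5 0.95 0" --pt "0 0 0 0 -0.5 0.95 0"

```text
t: 6.7
tool_pos: [0.6367, 0.1768, 0.2158]
tcp_rot: [[1.0, -0.001, -0.0], [-0.001, -1.0, 0.0], [-0.0, -0.0, -1.0]]
contact_force: [0.7, -0.3, -0.0]
finger_gap: 0.0429
grasp_force: 0.0
```

Run:
```python
from h import *
c=snap("wrist","w5"); print(c["pose"][1])
cv2.imwrite("pics/w5b.png",cv2.resize(c["img"],(800,600)))
```

```text
[0.63665098 0.17679787 0.21577169]
```

View pics/w5b.png

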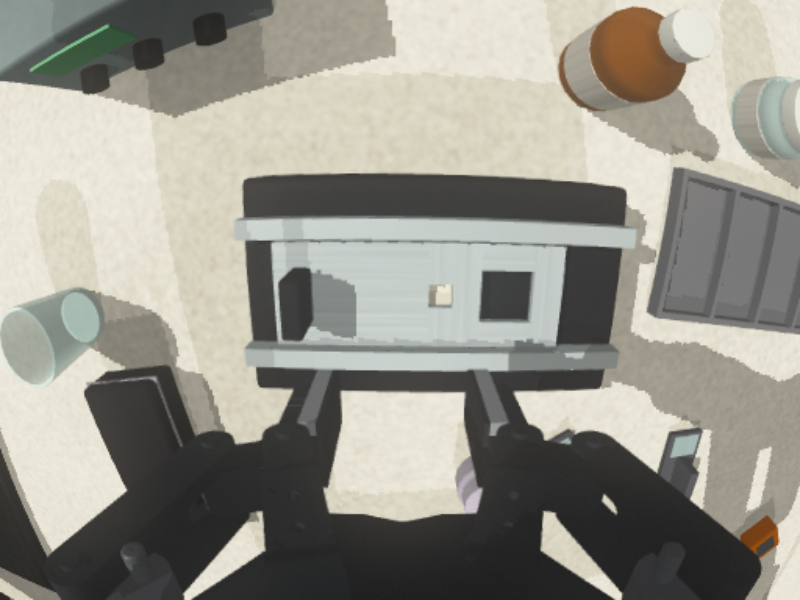

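The small aperture, at (440,296), now glows over the port, so the shutter is on its first click.

Run:
```python
from h import *
k=.64;c=load("w5")
def P(n,px,z):print(n,cast(c,np.array(px,float)*k,z)[:,:2].round(4).tolist())
P("holes",[(440.5,296),(506.5,296.5)],.078)
P("ends",[(250,296),(614,300)],.07)
```

```text
holes [[0.6351, 0.1528], [0.6349, 0.1128]]
ends [[0.633, 0.2716], [0.6305, 0.0366]]
```

Call:
arm_command --pt "0 0 0 -0.11 -0.31 0 1" --pt "0 0 0 -0.22 -0.62 0 1" --pt "0 0 0 -0.345 -0.942 0 1"

```text
t: 7.05
tool_pos: [0.5949, 0.0644, 0.2154]
tcp_rot: [[1.0, 0.003, -0.0], [0.003, -1.0, 0.0], [-0.0, -0.0, -1.0]]
contact_force: [0.7, 0.0, 0.4]
finger_gap: 0.0834
grasp_force: 0.0
```

Call:
arm_command --pt "0 0 0 -0.11 -0.31 0 1" --pt "0 0 0 -0.22 -0.62 0 1" --pt "0 0 0 -0.345 -0.942 0 1"

```text
t: 7.35
tool_pos: [0.5536, -0.0492, 0.2157]
tcp_rot: [[1.0, 0.002, 0.0], [0.002, -1.0, 0.0], [0.0, -0.0, -1.0]]
contact_force: [0.2, -1.3, 0.6]
finger_gap: 0.0856
grasp_force: 0.0
```

Call:
arm_command --pt "0 0 0 -0.11 -0.31 0 1" --pt "0 0 0 -0.22 -0.62 0 1" --pt "0 0 0 -0.345 -0.942 0 1"

```text
t: 7.65
tool_pos: [0.5125, -0.1624, 0.2158]
tcp_rot: [[1.0, 0.002, 0.0], [0.002, -1.0, 0.0], [0.0, -0.0, -1.0]]
contact_force: [1.4, -0.5, -0.5]
finger_gap: 0.0855
grasp_force: 0.0
```

Call:
arm_command --pt "0 0 0 -0.11 -0.31 0 1" --pt "0 0 0 -0.22 -0.62 0 1" --pt "0 0 0 -0.345 -0.942 0 1"

```text
t: 7.95
tool_pos: [0.4713, -0.2756, 0.2158]
tcp_rot: [[1.0, 0.002, 0.0], [0.002, -1.0, 0.0], [0.0, -0.0, -1.0]]
contact_force: [1.9, 0.3, -0.1]
finger_gap: 0.085
grasp_force: 0.0
```

Call:
arm_command --pt "0 0 0.03 -0.11 -0.31 0 1" --pt "0 0 0.06 -0.22 -0.62 0 1" --pt "0 0 0.077 -0.345 -0.942 0 1" --pt "0 0 0.077 -0.345 -0.942 0 1" --pt "0 0 0.077 -0.345 -0.942 0 1"

```text
t: 8.45
tool_pos: [0.43, -0.3882, 0.2154]
tcp_rot: [[0.997, 0.08, -0.0], [0.08, -0.997, 0.001], [-0.0, -0.001, -1.0]]
contact_force: [-0.5, 0.1, 0.2]
finger_gap: 0.0853
grasp_force: 0.0
```

Run:
```python
from h import *
c=snap("wrist","w6"); print(c["pose"])
cv2.imwrite("pics/w6b.png",cv2.resize(c["img"],(800,600)))
```

```text
(array([[ 9.96804266e-01,  7.98826659e-02, -1.24194538e-04],
       [ 7.98827582e-02, -9.96803515e-01,  1.22387373e-03],
       [-2.60312554e-05, -1.22988356e-03, -9.99999243e-01]]), array([ 0.43004335, -0.38817733,  0.21538945]))
```

View pics/w6b.png

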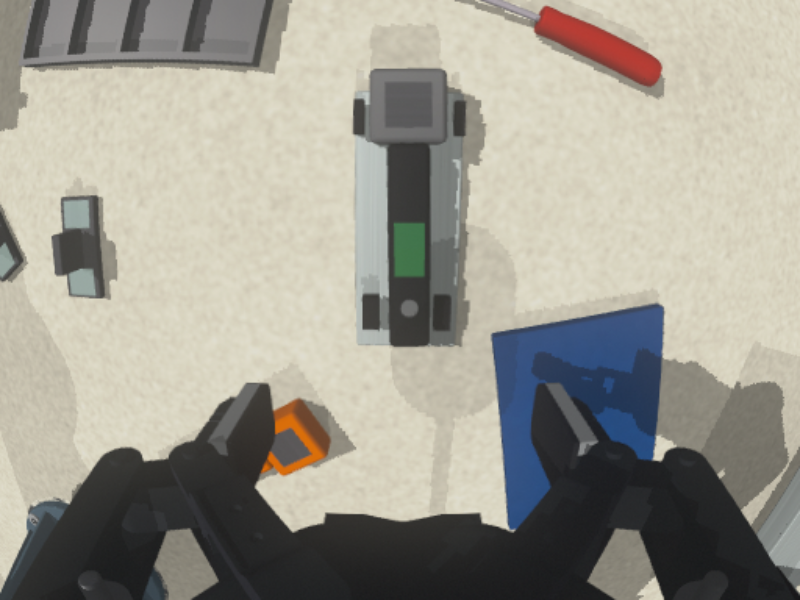

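The meter now lies straight ahead in the view: tail at (409,345), head top from (371,69) to (446,143), handle from x 388 to 429.

Run:
```python
from h import *
k=.64;c=load("w6")
def P(n,px,z):
    p=cast(c,np.array(px,float)*k,z)[:,:2];print(n,p.round(4).tolist());return p
a=P("tail,mid,headfront",[(409,346),(408.5,180),(408,69)],.04)
print(np.degrees(np.arctan2(*(a[2]-a[0])[::-1])),np.linalg.norm(a[2]-a[0]))
u=(a[2]-a[0])/np.linalg.norm(a[2]-a[0]); o=(a[0]+a[2])/2-.005*u; g=o+.017*u
print("origin",o,"grasp",g,(g-c["pose"][1][:2])/.12)
b=P("cradle",[(357,140),(357,344),(460,250),(461,344)],.01)
P("cradle sides",[(357,250),(462,250)],.01)
```

```text
tail,mid,headfront [[0.3818, -0.398], [0.4953, -0.3881], [0.568, -0.3819]]
4.9467371053326 0.18681263993460437
origin [ 0.46991297 -0.39034103] grasp [ 0.48684965 -0.38887512] [ 0.47338581 -0.00581494]
cradle [[0.5203, -0.3502], [0.368, -0.3593], [0.4472, -0.43], [0.3744, -0.4393]]
cradle sides [[0.4411, -0.3555], [0.4474, -0.4315]]
```

Call:
arm_command --pt "0 0 0 0.24 -0.003 -0.1 1" --pt "0 0 0 0.475 -0.006 -0.4 1" --pt "0 0 0 0.475 -0.006 -0.85 1" --pt "0 0 0 0.475 -0.006 -0.85 1" --pt "0 0 0 0.475 -0.006 -0.85 1"

```text
t: 9.0
tool_pos: [0.4866, -0.3866, 0.1127]
tcp_rot: [[0.997, 0.083, -0.003], [0.083, -0.997, 0.003], [-0.002, -0.004, -1.0]]
contact_force: [-0.1, 0.1, -0.0]
finger_gap: 0.0853
grasp_force: 0.0
```

Call:
arm_command --pt "0 0 0 0 0 -0.25 1" --pt "0 0 0 0 0 -0.5 1" --pt "0 0 0 0 0 -0.67 1" --pt "0 0 0 0 0 -0.67 1" --pt "0 0 0 0 0 -0.67 -1" --pt "0 0 0 0 0 -0.67 -1" --pt "0 0 0 0 0 -0.67 -1" --pt "0 0 0 0 0 -0.67 -1" --pt "0 0 0 0 0 -0.67 -1" --pt "0 0 0 0 0 -0.67 -1" --pt "0 0 0 0 0 -0.67 -1"

```text
t: 10.1
tool_pos: [0.4876, -0.3898, 0.0351]
tcp_rot: [[0.997, 0.081, 0.002], [0.081, -0.997, -0.002], [0.001, 0.002, -1.0]]
contact_force: [0.3, 1.0, 6.3]
finger_gap: 0.0269
grasp_force: 62.1
```

Call:
arm_command --pt "0 0 0 0 0 0.15 -1" --pt "0 0 0 0 0 0.4 -1" --pt "0 0 0 0 0 0.7 -1" --pt "0 0 0 0 0 1 -1" --pt "0 0 0 0 0 1 -1" --pt "0 0 0 0 0 1 -1"

```text
t: 10.7
tool_pos: [0.487, -0.3892, 0.1542]
tcp_rot: [[0.997, 0.081, 0.001], [0.081, -0.997, -0.001], [0.001, 0.001, -1.0]]
contact_force: [-0.7, 1.8, -3.1]
finger_gap: 0.0264
grasp_force: 61.0
```

Run:
```python
from h import *
c=snap("wrist","w7"); print(c["pose"][1],sense()["contact_force"],sense()["moment"],sense()["finger_gap"])
m=cv2.inRange(cv2.cvtColor(c["img"],cv2.COLOR_BGR2HSV),(45,80,40),(85,255,255)); n,_,st,ce=cv2.connectedComponentsWithStats(m);print(st[1:],ce[1:])
```

```text
[ 0.48697921 -0.38924505  0.15423049] [-0.16182883  0.05257659 -3.06833593] [0.00831618 0.04524549 0.002183  ] 0.026676824034747814
[[ 238  303   40   31 1155]] [[257.45887446 317.08831169]]
```

Call:
arm_command --pt "0 0 0 0.03 0.2 0.01 -1" --pt "0 0 0 0.07 0.43 0.02 -1" --pt "0 0 0 0.11 0.67 0.03 -1" --pt "0 0 0 0.149 0.897 0.04 -1"

```text
t: 11.15
tool_pos: [0.5034, -0.2792, 0.1556]
tcp_rot: [[0.997, 0.08, -0.004], [0.08, -0.997, 0.003], [-0.003, -0.004, -1.0]]
contact_force: [1.1, 0.3, -1.8]
finger_gap: 0.0269
grasp_force: 60.8
```

Call:
arm_command --pt "0 0 0 0.04 0.225 0.01 -1" --pt "0 0 0 0.075 0.45 0.02 -1" --pt "0 0 0 0.11 0.675 0.03 -1" --pt "0 0 0 0.149 0.897 0.04 -1"

```text
t: 11.55
tool_pos: [0.5212, -0.1718, 0.1606]
tcp_rot: [[0.997, 0.081, -0.004], [0.081, -0.997, 0.002], [-0.004, -0.003, -1.0]]
contact_force: [0.1, 0.1, -3.4]
finger_gap: 0.0271
grasp_force: 60.8
```

Call:
arm_command --pt "0 0 0 0.04 0.225 0.01 -1" --pt "0 0 0 0.075 0.45 0.02 -1" --pt "0 0 0 0.11 0.675 0.03 -1" --pt "0 0 0 0.149 0.897 0.04 -1"

```text
t: 11.95
tool_pos: [0.5389, -0.0645, 0.1654]
tcp_rot: [[0.997, 0.081, -0.004], [0.081, -0.997, 0.002], [-0.004, -0.002, -1.0]]
contact_force: [0.0, -0.1, -2.1]
finger_gap: 0.0271
grasp_force: 39.1
```

Call:
arm_command --pt "0 0 0 0.04 0.225 0.01 -1" --pt "0 0 0 0.075 0.45 0.02 -1" --pt "0 0 0 0.11 0.675 0.03 -1" --pt "0 0 0 0.149 0.897 0.04 -1" --pt "0 0 0 0.149 0.897 0.04 -1"

```text
t: 12.45
tool_pos: [0.557, 0.0446, 0.1705]
tcp_rot: [[0.996, 0.084, -0.004], [0.084, -0.996, 0.002], [-0.004, -0.002, -1.0]]
contact_force: [-1.3, 0.1, -2.9]
finger_gap: 0.0265
grasp_force: 65.5
```

Run:
```python
from h import *
c=snap("wrist","w8"); s=sense();print(c["pose"],s["contact_force"],s["moment"],s["finger_gap"])
cv2.imwrite("pics/w8b.png",cv2.resize(c["img"],(800,600)))
```

```text
(array([[ 0.99645857,  0.0839953 , -0.00388766],
       [ 0.08400229, -0.99646416,  0.00167096],
       [-0.00373356, -0.00199162, -0.99999105]]), array([0.55701999, 0.04463493, 0.17045353])) [-0.66352451 -0.62770546 -1.59846231] [ 0.00270894  0.00750006 -0.0134116 ] 0.02684754083255064
```

View pics/w8b.png

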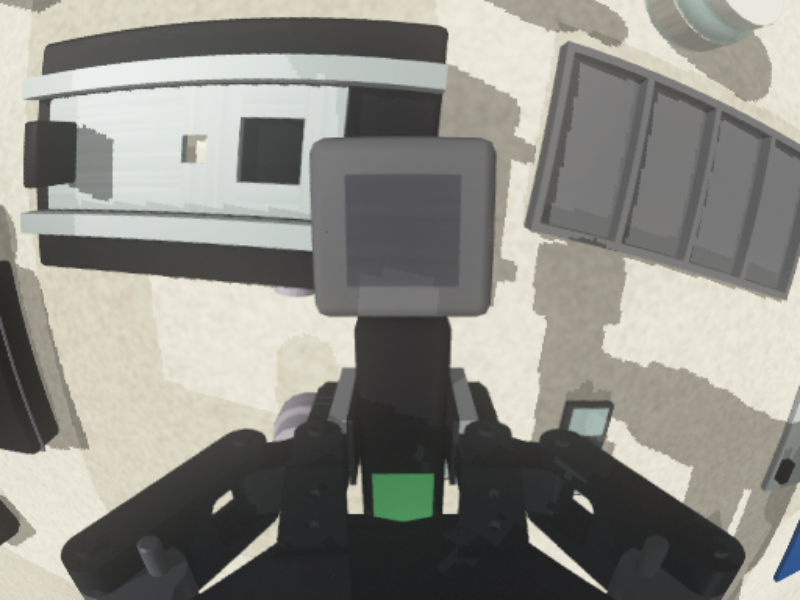

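The meter is level in the grip, with its head from (311,138) to (495,316). The green label is in the same place as before the move, so nothing slipped.

Run:
```python
from h import *
k=.64;c=load("w8"); p=c["pose"][1]
a=cast(c,np.array([(312,140),(495,140),(491,315),(315,315)],float)*k,p[2]-.0251+.03)[:,:2]
print(a-p[:2]); s=a.mean(0); print("sensor",s,"move/.12",(np.array([.635,.153])-s)/.12)
```

```text
[[ 0.07941342  0.02875313]
 [ 0.08343332 -0.01827944]
 [ 0.03616445 -0.02299611]
 [ 0.03200163  0.02566544]]
sensor [0.61477319 0.04792069] move/.12 [0.16855674 0.87566093]
```

Call:
arm_command --pt "0 0 0 0.04 0.2 0.01 -1" --pt "0 0 0 0.08 0.42 0.02 -1" --pt "0 0 0 0.12 0.62 0.03 -1" --pt "0 0 0 0.15 0.8 0.04 -1" --pt "0 0 0 0.168 0.876 0.04 -1" --pt "0 0 0 0.168 0.876 0.04 -1" --pt "0 0 0 0.168 0.876 0.04 -1" --pt "0 0 0 0.168 0.876 0.04 -1" --pt "0 0 0 0.168 0.876 0.04 -1" --pt "0 0 0 0.168 0.876 0.04 -1" --pt "0 0 0 0.168 0.876 0.04 -1" --pt "0 0 0 0.168 0.876 0.04 -1" --pt "0 0 0 0.168 0.876 0.04 -1" --pt "0 0 0 0.168 0.876 0.04 -1" --pt "0 0 0 0.168 0.876 0.04 -1" --pt "0 0 0 0.168 0.876 0.04 -1" --pt "0 0 0 0.168 0.876 0.04 -1" --pt "0 0 0 0.168 0.876 0.04 -1"

```text
t: 14.3
tool_pos: [0.5785, 0.1467, 0.1775]
tcp_rot: [[0.997, 0.081, 0.0], [0.081, -0.997, 0.0], [0.0, -0.0, -1.0]]
contact_force: [-0.5, 0.4, -4.0]
finger_gap: 0.0266
grasp_force: 65.5
```

Call:
arm_command --pt "0 0 0 0 0 0 -1" --pt "0 0 0 0 0 0 -1" --pt "0 0 0 0 0 0 -1" --pt "0 0 0 0 0 0 -1" --pt "0 0 0 0 0 0 -1" --pt "0 0 0 0 0 0 -1" --pt "0 0 0 0 0 0 -1" --pt "0 0 0 0 0 0 -1" --pt "0 0 0 0 0 0 -1" --pt "0 0 0 0 0 0 -1" --pt "0 0 0 0 0 0 -1" --pt "0 0 0 0 0 0 -1" --pt "0 0 0 0 0 0 -1" --pt "0 0 0 0 0 0 -1"

```text
t: 15.7
tool_pos: [0.5785, 0.1467, 0.1775]
tcp_rot: [[0.997, 0.081, -0.0], [0.081, -0.997, 0.0], [-0.0, -0.0, -1.0]]
contact_force: [-0.6, -0.4, -2.0]
finger_gap: 0.027
grasp_force: 65.5
```

Run:
```python
from h import *
c=snap("wrist","w9"); s=sense();print(c["pose"],s["contact_force"],s["moment"],s["finger_gap"])
t=snap("top","t9"); 
m=cv2.inRange(cv2.cvtColor(c["img"],cv2.COLOR_BGR2HSV),(45,80,40),(85,255,255)); n,_,st,ce=cv2.connectedComponentsWithStats(m);print(st[1:],ce[1:])
im=c["img"]; crop("t9",160,120,240,160,3.3,20)
```

```text
(array([[ 9.96722724e-01,  8.08938255e-02, -1.02101648e-05],
       [ 8.08938258e-02, -9.96722723e-01,  4.13759453e-05],
       [-6.82964478e-06, -4.20662842e-05, -9.99999999e-01]]), array([0.57848034, 0.14665511, 0.17747324])) [-0.40681296 -0.33368294 -2.18034948] [ 0.05515215 -0.03248511 -0.02732715] 0.026845347927660062
[[ 238  303   40   31 1156]] [[257.53027682 317.10207612]]
```

View pics/t9_c160.png

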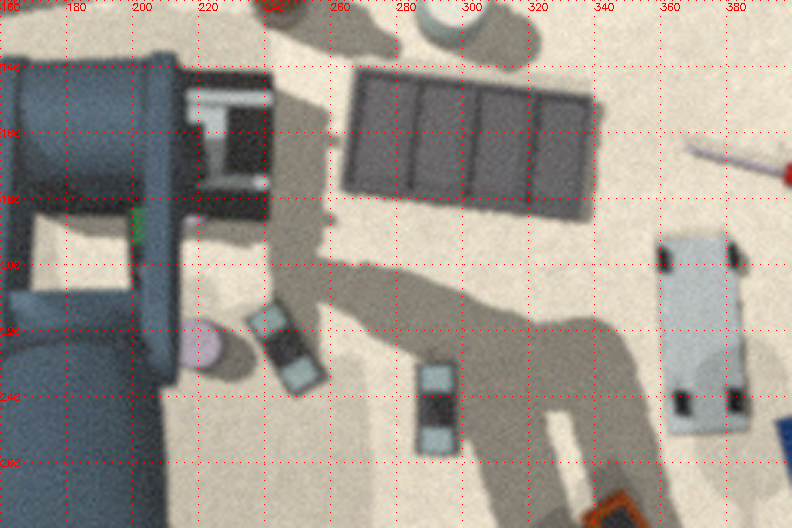

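Carrier 1 was knocked to px (292,244) in this view, so I will re-measure it later. The cradle is clear, and the two-second hold is done. Taking the meter back.

Call:
arm_command --pt "0 0 0 -0.04 -0.225 0 -1" --pt "0 0 0 -0.075 -0.45 0 -1" --pt "0 0 0 -0.115 -0.675 0 -1" --pt "0 0 0 -0.152 -0.893 0 -1"

```text
t: 16.2
tool_pos: [0.56, 0.0385, 0.1776]
tcp_rot: [[0.997, 0.081, 0.0], [0.081, -0.997, -0.0], [0.0, 0.0, -1.0]]
contact_force: [-0.2, 0.3, -2.5]
finger_gap: 0.0265
grasp_force: 65.5
```

Call:
arm_command --pt "0 0 0 -0.04 -0.225 0 -1" --pt "0 0 0 -0.075 -0.45 0 -1" --pt "0 0 0 -0.115 -0.675 0 -1" --pt "0 0 0 -0.152 -0.893 0 -1"

```text
t: 16.6
tool_pos: [0.5418, -0.0688, 0.1776]
tcp_rot: [[0.997, 0.081, 0.0], [0.081, -0.997, -0.0], [0.0, 0.0, -1.0]]
contact_force: [0.2, 0.4, -2.0]
finger_gap: 0.0266
grasp_force: 65.5
```

Call:
arm_command --pt "0 0 0 -0.04 -0.225 0 -1" --pt "0 0 0 -0.075 -0.45 0 -1" --pt "0 0 0 -0.115 -0.675 0 -1" --pt "0 0 0 -0.152 -0.893 0 -1"

```text
t: 17.0
tool_pos: [0.5235, -0.176, 0.1776]
tcp_rot: [[0.997, 0.081, 0.0], [0.081, -0.997, -0.0], [0.0, 0.0, -1.0]]
contact_force: [0.2, 0.5, -2.4]
finger_gap: 0.027
grasp_force: 65.5
```

Call:
arm_command --pt "0 0 0 -0.04 -0.225 0 -1" --pt "0 0 0 -0.075 -0.45 0 -1" --pt "0 0 0 -0.115 -0.675 0 -1" --pt "0 0 0 -0.152 -0.893 0 -1"

```text
t: 17.4
tool_pos: [0.5052, -0.2832, 0.1776]
tcp_rot: [[0.997, 0.081, 0.0], [0.081, -0.997, -0.0], [0.0, 0.0, -1.0]]
contact_force: [0.5, 0.3, -2.8]
finger_gap: 0.0266
grasp_force: 65.5
```

Call:
arm_command --pt "0 0 0 -0.04 -0.225 0 -1" --pt "0 0 0 -0.075 -0.45 0 -1" --pt "0 0 0 -0.115 -0.675 0 -1" --pt "0 0 0 -0.152 -0.893 0 -1" --pt "0 0 0 -0.152 -0.893 -0.1 -1" --pt "0 0 0 -0.152 -0.893 -0.1 -1" --pt "0 0 0 -0.152 -0.893 -0.1 -1"

```text
t: 18.1
tool_pos: [0.4871, -0.3879, 0.1647]
tcp_rot: [[0.997, 0.081, -0.001], [0.081, -0.997, 0.002], [-0.001, -0.002, -1.0]]
contact_force: [-0.4, 0.4, -1.1]
finger_gap: 0.0268
grasp_force: 65.5
```

Run:
```python
from h import *
c=snap("wrist","w10"); s=sense();print(c["pose"],s["contact_force"],s["finger_gap"])
m=cv2.inRange(cv2.cvtColor(c["img"],cv2.COLOR_BGR2HSV),(45,80,40),(85,255,255)); n,_,st,ce=cv2.connectedComponentsWithStats(m);print(st[1:],ce[1:])
```

```text
(array([[ 0.99668788,  0.08131347, -0.00117644],
       [ 0.08131557, -0.99668667,  0.00186223],
       [-0.00102112, -0.00195172, -0.99999757]]), array([ 0.48706264, -0.38794119,  0.16467366])) [-0.58786652 -0.0098711  -2.6911148 ] 0.02680507792796097
[[ 238  303   40   31 1155]] [[257.47965368 317.0995671 ]]
```

Call:
arm_command --pt "0 0 0 0 -0.012 -0.2 -1" --pt "0 0 0 0 -0.012 -0.45 -1" --pt "0 0 0 0 -0.012 -0.7 -1" --pt "0 0 0 0 -0.012 -0.9 -1" --pt "0 0 0 0 -0.012 -0.95 -1" --pt "0 0 0 0 -0.012 -0.95 -1" --pt "0 0 0 0 -0.012 -0.95 -1"

```text
t: 18.85
tool_pos: [0.4883, -0.3911, 0.0532]
tcp_rot: [[0.997, 0.082, 0.002], [0.082, -0.997, -0.002], [0.001, 0.002, -1.0]]
contact_force: [0.6, 0.3, -2.0]
finger_gap: 0.0267
grasp_force: 65.4
```

Call:
arm_command --pt "0 0 0 0 0 -0.06 -1" --pt "0 0 0 0 0 -0.12 -1" --pt "0 0 0 0 0 -0.12 -1" --pt "0 0 0 0 0 -0.12 -1"

```text
t: 19.25
tool_pos: [0.4876, -0.3909, 0.0374]
tcp_rot: [[0.997, 0.081, 0.001], [0.081, -0.997, -0.001], [0.001, 0.001, -1.0]]
contact_force: [0.9, 0.0, 0.6]
finger_gap: 0.0271
grasp_force: 66.0
```

Call:
arm_command --pt "0 0 0 0 0.005 -0.015 -1" --pt "0 0 0 0 0.005 -0.015 -1" --pt "0 0 0 0 0.005 -0.015 0.5" --pt "0 0 0 0 0.005 -0.015 0.5" --pt "0 0 0 0 0.005 -0.015 0.5" --pt "0 0 0 0 0.005 -0.015 0.5" --pt "0 0 0 0 0.005 0.2 0.5" --pt "0 0 0 0 0.005 0.5 0.5" --pt "0 0 0 0 0.005 0.8 0.5" --pt "0 0 0 0 0.005 1 0.5"

```text
t: 20.25
tool_pos: [0.4879, -0.3906, 0.1598]
tcp_rot: [[0.997, 0.081, 0.002], [0.081, -0.997, -0.002], [0.002, 0.002, -1.0]]
contact_force: [0.1, -0.4, 0.1]
finger_gap: 0.0641
grasp_force: 0.0
```

Call:
arm_command --pt "0 0 -0.03 -0.2 0.2 0.2 0.5" --pt "0 0 -0.07 -0.4 0.4 0.4 0.5" --pt "0 0 -0.077 -0.5 0.65 0.6 0.5" --pt "0 0 -0.077 -0.5 0.95 0.6 0.5"

```text
t: 20.65
tool_pos: [0.4273, -0.2769, 0.2326]
tcp_rot: [[1.0, -0.002, 0.004], [-0.002, -1.0, -0.005], [0.004, 0.005, -1.0]]
contact_force: [1.5, 0.8, -0.5]
finger_gap: 0.0641
grasp_force: 0.0
```

Call:
arm_command --pt "0 0 0 -0.1 0.35 0 0.5" --pt "0 0 0 -0.15 0.65 0 0.5" --pt "0 0 0 -0.2 1 0 0.5" --pt "0 0 0 -0.2 1 0 0.5" --pt "0 0 0 -0.2 1 0 0.5"

```text
t: 21.15
tool_pos: [0.4034, -0.1555, 0.2294]
tcp_rot: [[1.0, 0.002, 0.001], [0.002, -1.0, -0.001], [0.001, 0.001, -1.0]]
contact_force: [0.5, -0.7, -0.7]
finger_gap: 0.064
grasp_force: 0.0
```

Run:
```python
from h import *
c=snap("wrist","w11"); print(c["pose"])
cv2.imwrite("pics/w11b.png",cv2.resize(c["img"],(800,600)))
```

```text
(array([[ 9.99996920e-01,  2.39102359e-03,  6.65238736e-04],
       [ 2.39159194e-03, -9.99996775e-01, -8.54882274e-04],
       [ 6.63192546e-04,  8.56470621e-04, -9.99999413e-01]]), array([ 0.40338332, -0.15546909,  0.22936675]))
```

View pics/w11b.png

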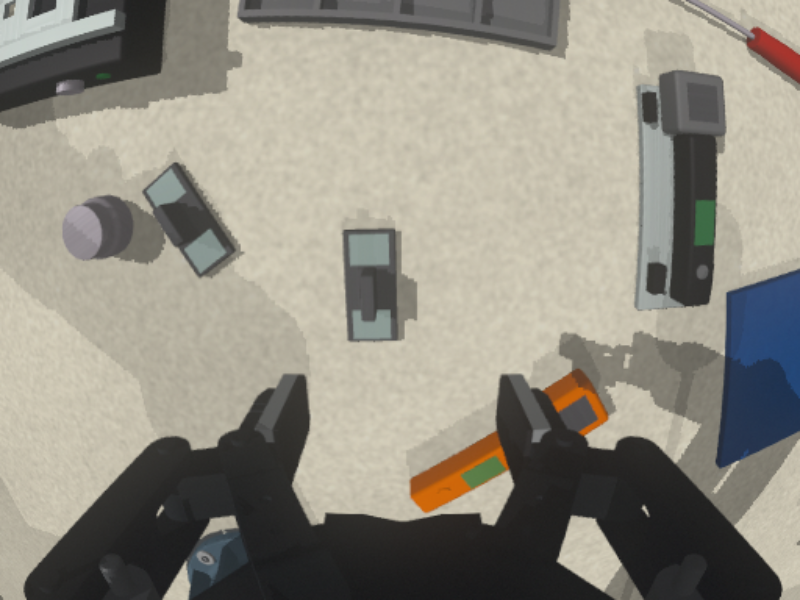

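The meter is back in its cradle: head (693,103), tail (692,303), seated between the cheeks. Carrier 1 is at (371,285) and carrier 0 at (190,218).

Run:
```python
from h import *
k=.64
def P(c,n,px,z):
    p=cast(c,np.array(px,float)*k,z)[:,:2];print(n,p.round(4).tolist(),"mean",p.mean(0).round(4));return p
c=load("w11")
for n,q in(("c1",[(344,230),(394,229),(398,340),(349,341)]),("c0",[(177,162),(236,250),(203,277),(143,190)])):
    a=P(c,n,q,.008); d=(a[0]+a[1]-a[2]-a[3]) if n=="c1" else (a[0]+a[3]-a[1]-a[2]); print(np.degrees(np.arctan2(d[1],d[0])))
P(c,"c1fin",[(361,268),(374,268),(375,319),(362,319)],.04)
P(c,"c0 fin top dark",[(161,207),(172,202),(190,240),(178,246)],.04)
P(c,"meter tail, headfront",[(692,305),(693,72)],.04)
P(c,"green",[(705,223)],.04)
P(c,"cradle left edge",[(640,90),(637,308)],.01)
# tray, from native-contrast edges: w3 & w5 & w8 views
c=load("w8"); P(c,"tray w8",[(568,43),(527,226),(787,297)],.017); P(c,"divs front w8",[(624,244),(688,261),(742,276)],.017)
c=load("w5"); P(c,"tray w5",[(681,168),(650,317)],.017)
c=load("w3"); P(c,"tray w3",[(621,15),(604,146),(793,198)],.017)
c=load("w11"); P(c,"tray front w11",[(240,18),(556,46)],.017)
c=load("w6"); P(c,"tray front w6",[(24,64),(266,67)],.017)
```

```text
c1 [[0.4298, -0.113], [0.4304, -0.1508], [0.3412, -0.1539], [0.3401, -0.1143]] mean [ 0.3854 -0.133 ]
1.3993151234345993
c0 [[0.4892, 0.0225], [0.4158, -0.0255], [0.3941, 0.006], [0.4691, 0.0568]] mean [0.4421 0.0149]
33.63992897914978
c1fin [[0.4074, -0.1283], [0.4074, -0.1374], [0.3699, -0.1376], [0.3699, -0.1282]] mean [ 0.3886 -0.1329]
c0 fin top dark [[0.4559, 0.0219], [0.459, 0.012], [0.43, -0.0009], [0.4259, 0.0098]] mean [0.4427 0.0107]
meter tail, headfront [[0.3811, -0.3947], [0.5673, -0.3787]] mean [ 0.4742 -0.3867]
green [[0.449, -0.3967]] mean [ 0.449  -0.3967]
cradle left edge [[0.5506, -0.3457], [0.3691, -0.3576]] mean [ 0.4598 -0.3517]
tray w8 [[0.7213, -0.0447], [0.602, -0.0299], [0.5782, -0.2715]] mean [ 0.6338 -0.1154]
divs front w8 [[0.5987, -0.099], [0.5937, -0.1543], [0.5891, -0.2109]] mean [ 0.5939 -0.1547]
tray w5 [[0.7224, -0.042], [0.6003, -0.0269]] mean [ 0.6614 -0.0344]
tray w3 [[0.722, -0.0456], [0.5988, -0.0271], [0.5759, -0.2718]] mean [ 0.6322 -0.1148]
tray front w11 [[0.5981, -0.0349], [0.5747, -0.2706]] mean [ 0.5864 -0.1528]
tray front w6 [[0.5992, -0.0405], [0.5711, -0.2818]] mean [ 0.5851 -0.1611]
```

Call:
arm_command --pt "0 0 0.015 -0.13 0.18 -0.2 0.2" --pt "0 0 0.015 -0.13 0.19 -0.6 0.2" --pt "0 0 0.015 -0.13 0.19 -0.9 0.2" --pt "0 0 0.015 -0.13 0.19 -0.9 0.2" --pt "0 0 0.015 -0.13 0.19 -0.9 0.2"

```text
t: 21.7
tool_pos: [0.3878, -0.1341, 0.1214]
tcp_rot: [[1.0, 0.015, -0.001], [0.015, -1.0, 0.001], [-0.001, -0.001, -1.0]]
contact_force: [0.3, -0.4, 0.2]
finger_gap: 0.0513
grasp_force: 0.0
```

Run:
```python
from h import *
c=snap("wrist","w12"); print(c["pose"])
g=cv2.cvtColor(c["img"],cv2.COLOR_BGR2GRAY); print(g[250:384:8,200:320:6])
```

```text
(array([[ 9.99889336e-01,  1.48300162e-02, -1.17736549e-03],
       [ 1.48308580e-02, -9.99889765e-01,  7.09535712e-04],
       [-1.16671327e-03, -7.26918532e-04, -9.99999055e-01]]), array([ 0.38781748, -0.1340853 ,  0.12140741]))
[[ 56  55 193 198 199 198 194 193 200 200 201 199 204 198 201 198 198 205
   58  55]
 [ 53  54 198 198 195 202 191 190 197 200 201 201 194 198 198 199 200 198
   56  56]
 [ 51  53 203 202 206 202 196 200 201 200 200 201 200 200 197 198 199 199
   56  55]
 [ 51  51 189 197 201 200 193 200 204 201 189 204 201 199 203 198 205 198
   53  53]
 [ 49  50 200 195 200 200 195 198 198 197 203 195 196 204 203 200 200 197
   54  49]
 [ 47 170 201 204 203 204 199 192 204 196 200 207 209 202 200 205 200 198
  200  49]
 [ 44 197 197 203 197 194 195 201 208 197 193 201 207 208 200 202 207 200
  201  47]
 [ 43 202 205 192 205 201 206 200 200 206 207 205 208 200 197 194 208 198
  203  80]
 [183 203 208 204 201 207 202 200 210 206 199 207 199 205 199 205 207 203
  204 193]
 [ 42 194 199 203 203 201 208 208 205 200 205 206 203 200 197 204 208 176
  180  44]
 [ 41 201  42  43  45  45  48 199 198 201 195 195 204  48  47  47  44  44
  160  42]
 [ 40  42  40  42  41  42  43  43  45  44  44  45  45  43  43  42  41  41
   40  41]
 [ 37  39  37  37  39  40  41  40  40  41  41  41  40  40  39  38  40  36
   35  35]
 [ 33  35  36  35  35  35  37  38  37  37  36  34  38  35  37  37  32  34
   34  30]
 [ 36  34  35  33  31  33  33  33  33  34  34  33  32  34  33  32  30  30
   30  30]
 [ 31  33  33  33  26  31  31  31  30  30  28  31  29  29  30  31  29  29
   28  28]
 [ 32  30  30  31  28  27  27  29  27  29  27  29  25  27  29  28  30  29
   28  27]]
```

Run:
```python
from h import *
c=load("w12")
for px in[(257,318),(257,324),(257,328),(257,332)]: print(px,cast(c,[px],.008).round(4),cast(c,[px],.04).round(4))
g=cv2.cvtColor(c["img"],cv2.COLOR_BGR2GRAY); print(g[312:340:2,232:284:3])
```

```text
(257, 318) [[ 0.2551 -0.137   0.008 ]] [[ 0.2829 -0.1367  0.04  ]]
(257, 324) [[ 0.2465 -0.1371  0.008 ]] [[ 0.2754 -0.1368  0.04  ]]
(257, 328) [[ 0.2406 -0.1372  0.008 ]] [[ 0.2703 -0.1368  0.04  ]]
(257, 332) [[ 0.2346 -0.1373  0.008 ]] [[ 0.265  -0.1369  0.04  ]]
[[204 206 201 203 207 208 204 207 202 197 199 205 208 207 204 207 202 191]
 [207 204 199 200 203 210 210 209 201 200 197 205 206 198 203 206 203 199]
 [203 199 197 202 206 210 207 198 195 205 202 203 200 194 199 203 202 201]
 [202 200 201 200 203 208 204 199 199 205 208 207 206 199 199 200 199 198]
 [205 204 204 197 206 206 201 200 200 203 202 206 208 203 201 200 198 201]
 [207 210 207 207 211 208 200 200 203 205 205 208 203 203 204 201 202 199]
 [203 207 209 208 207 203 204 205 207 209 208 206 200 203 203 203 201 199]
 [200 203 208 203 200 200 205 205 207 207 208 206 198 198 200 201 201 205]
 [197 205 204 203 203 199 200 206 203 194 199 200 198 203 204 207 206 202]
 [ 47  47  74 191 198 198 198 201 198 194 199 197 195 204 187  85  47  47]
 [ 46  46  46  45  48  67 150 187 200 198 174 141  70  47  47  46  47  45]
 [ 45  46  45  46  45  47  47  47  52  51  47  46  47  46  45  44  46  44]
 [ 45  44  45  44  44  44  45  46  44  45  45  45  45  45  46  45  45  45]
 [ 43  42  44  44  42  44  44  44  44  46  44  44  45  45  44  44  43  43]]
```

Run:
```python
from h import *
c=load("w12")
hsv=cv2.cvtColor(c["img"],cv2.COLOR_BGR2HSV)
m=cv2.inRange(hsv,(70,20,60),(105,255,255)); n,_,st,ce=cv2.connectedComponentsWithStats(m)
for i in range(1,n):
    if st[i,4]>150: print(st[i],ce[i].round(1),cast(c,[ce[i]],.009).round(4))
g=cv2.cvtColor(c["img"],cv2.COLOR_BGR2GRAY); print(g[100:260:8,210:305:4])
```

```text
[ 56  90  32  32 569] [ 72.  107.9] [[0.4684 0.0337 0.009 ]]
[ 87 144  35  39 730] [104.5 162.6] [[0.4168 0.0016 0.009 ]]
[ 235  150   37   29 1040] [253.1 163.6] [[ 0.4153 -0.1315  0.009 ]]
[237 219  34  25 660] [253.9 232.5] [[ 0.3541 -0.1328  0.009 ]]
[[209 202 199 207 209 202 208 205 206 201 202 202 203 201 199 197 209 207
  202 202 205 211 200 188]
 [193 194 200 203 201 196 199 192 188 195 196 203 205 206 204 200 203 200
  199 199 203 204 202 207]
 [206 209 206 211 206 200 199 202 200 202 202 203 199 201 202 198 199 196
  198 196 200 207 207 205]
 [204 203 203 201 201 204 198 197 201 203 196 196 199 201 197 199 199 198
  192 190 193 200 199 206]
 [206 200 200 201 200 194 194 198 183 180 177 196 206 206 196 199 200 205
  199 194 196 200 208 206]
 [198 202 209 201 193 177 186 188 182 180 184 184 186 179 179 175 179 202
  197 197 201 199 199 200]
 [205 203 201 201 201  89  89  90  89  84  85  84  88  88  89  90  90 115
  130 203 206 203 198 197]
 [201 203 200 200 202  88  89 154 154 150 151 150 152 153 153 154  88 118
  142 194 197 203 194 197]
 [200 203 199 194 196  90  88 153 153
[... 475 characters left out ...]
93 196 198 193 127  86  85  87  78  85  84  75  66  66  66  67 129
  130 126 130 132 199 201]
 [193 198 200 198 193 191  86  85  86  80  84  85  77  66  65  66  66 134
  132 131 127 150 194 201]
 [206 207 195 191 203 203  85 150 151 124  85  84  77 143 142 139  68 128
  129 130 130 155 197 193]
 [202 195 205 202 201 205  86 153 153 151  86  86  79 152 152 149  87 129
  146 196 198 197 201 206]
 [193 194 194 195 194 196  86 153 153 153 153 152 153 153 154 146  87 130
  158 195 197 196 195 193]
 [193 193 195 199 193 193  87 111 115 114 115 116 117 116 115 112  86 133
  200 191 195 197 202 198]
 [199 198 198 197 196 192 193 198 199 197 200 199 200 203 197 200 203 195
  194 201 199 194 204 204]]
```

Call:
arm_command --pt "0 0 0 0 0.015 -0.3 0.2" --pt "0 0 0 0 0.015 -0.55 0.2" --pt "0 0 0 0 0.015 -0.735 0.2" --pt "0 0 0 0 0.015 -0.735 0.2" --pt "0 0 0 0 0.015 -0.735 -1" --pt "0 0 0 0 0.015 -0.735 -1" --pt "0 0 0 0 0.015 -0.735 -1" --pt "0 0 0 0 0.015 -0.735 -1" --pt "0 0 0 0 0.015 -0.735 -1" --pt "0 0 0 0 0.015 -0.735 -1"

```text
t: 22.75
tool_pos: [0.3893, -0.1325, 0.0348]
tcp_rot: [[1.0, 0.016, 0.003], [0.016, -1.0, -0.002], [0.003, 0.002, -1.0]]
contact_force: [-0.7, -0.3, 7.7]
finger_gap: 0.0091
grasp_force: 59.3
```

Call:
arm_command --pt "0 0 0 0 0 0.2 -1" --pt "0 0 0 0 0 0.5 -1" --pt "0 0 0 0 0 0.75 -1" --pt "0 0 0 0 0 0.75 -1"

```text
t: 23.15
tool_pos: [0.3907, -0.1334, 0.1277]
tcp_rot: [[1.0, 0.016, 0.008], [0.016, -1.0, -0.006], [0.008, 0.006, -1.0]]
contact_force: [0.3, -0.9, -1.3]
finger_gap: 0.0091
grasp_force: 59.0
```

Call:
arm_command --pt "0 0 -0.04 0.24 -0.05 0 -1" --pt "0 0 -0.08 0.48 -0.1 0 -1" --pt "0 0 -0.112 0.717 -0.146 0 -1"

```text
t: 23.45
tool_pos: [0.4745, -0.149, 0.1226]
tcp_rot: [[0.995, -0.103, 0.0], [-0.103, -0.995, -0.0], [0.0, 0.0, -1.0]]
contact_force: [0.0, 0.3, -1.1]
finger_gap: 0.0089
grasp_force: 59.0
```

Call:
arm_command --pt "0 0 0 0.24 -0.05 0 -1" --pt "0 0 0 0.48 -0.1 0 -1" --pt "0 0 0 0.717 -0.146 0 -1" --pt "0 0 0 0.717 -0.146 0 -1" --pt "0 0 0 0.717 -0.146 0 -1"

```text
t: 23.95
tool_pos: [0.5591, -0.166, 0.1218]
tcp_rot: [[0.995, -0.101, -0.002], [-0.101, -0.995, 0.001], [-0.002, -0.001, -1.0]]
contact_force: [-0.7, 0.0, -0.9]
finger_gap: 0.0091
grasp_force: 59.0
```

Run:
```python
from h import *
c=snap("wrist","w13"); s=sense(); print(c["pose"],s["contact_force"],s["finger_gap"])
cv2.imwrite("pics/w13b.png",cv2.resize(c["img"],(800,600)))
```

```text
(array([[ 9.94924853e-01, -1.00603849e-01, -1.84460519e-03],
       [-1.00602411e-01, -9.94926340e-01,  8.56434873e-04],
       [-1.92140693e-03, -6.66516611e-04, -9.99997932e-01]]), array([ 0.55914687, -0.16602894,  0.12179588])) [-0.08904947  0.04774598 -1.3533684 ] 0.00878105608106535
```

View pics/w13b.png

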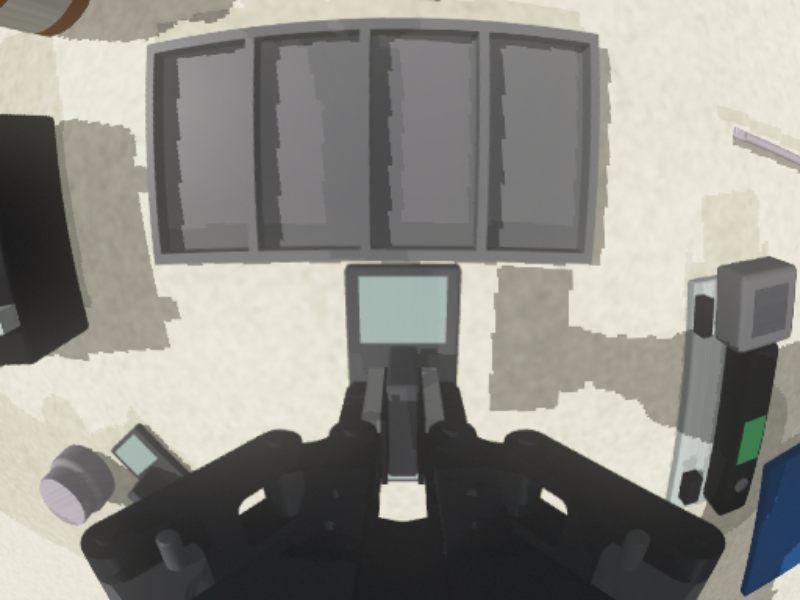

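The tray from above, square to the tool: front corners (155,262) and (600,263), dividers at x ≈ 257, 369, 484. Carrier 1 hangs level at (403,320). The lane I want lies between the dividers at 369 and 484.

Run:
```python
from h import *
k=.64;c=load("w13")
def P(n,px,z):
    p=cast(c,np.array(px,float)*k,z)[:,:2];print(n,p.round(4).tolist());return p
a=P("corners FL FR BR BL",[(155,263),(600,264),(598,35),(147,44)],.017)
P("div front",[(257,256),(369,254),(484,254)],.017)
P("div back",[(251,38),(365,31),(484,34)],.017)
u=(a[0]-a[1]+a[3]-a[2]);u/=np.linalg.norm(u);o=a.mean(0);print("centre",o,np.degrees(np.arctan2(-u[0],u[1])))
for y in(-.088,-.029,.029,.088):print(y,o+u*y)
b=P("carrier front corners",[(346,266),(461,266)],c["pose"][1][2]-.0348+.008); print((b.mean(0)-c["pose"][1][:2]))
```

```text
corners FL FR BR BL [[0.6003, -0.0325], [0.5744, -0.2761], [0.6977, -0.2833], [0.7231, -0.0449]]
div front [[0.5962, -0.095], [0.5906, -0.1537], [0.585, -0.2119]]
div back [[0.7102, -0.1058], [0.7035, -0.1636], [0.6972, -0.2218]]
centre [ 0.64888323 -0.15921568] -6.078826849714385
-0.088 [ 0.63956433 -0.24672087]
-0.029 [ 0.64581223 -0.18805261]
0.029 [ 0.65195424 -0.13037874]
0.088 [ 0.65820214 -0.07171049]
carrier front corners [[0.6018, -0.1527], [0.5979, -0.1913]]
[ 0.04073086 -0.00597693]
```

Call:
arm_command --pt "0 0 0 0.25 -0.06 0 -1" --pt "0 0 0 0.5 -0.12 0 -1" --pt "0 0 0 0.753 -0.175 0 -1" --pt "0 0 0 0.753 -0.175 0 -1" --pt "0 0 0 0.753 -0.175 -0.25 -1" --pt "0 0 0 0.753 -0.175 -0.45 -1" --pt "0 0 0 0.753 -0.175 -0.6 -1" --pt "0 0 0 0.753 -0.175 -0.65 -1" --pt "0 0 0 0.753 -0.175 -0.65 -1" --pt "0 0 0 0.753 -0.175 -0.65 -1"

```text
t: 25.0
tool_pos: [0.6507, -0.1878, 0.0461]
tcp_rot: [[0.995, -0.101, 0.002], [-0.101, -0.995, -0.001], [0.002, 0.001, -1.0]]
contact_force: [-0.3, -0.4, -0.8]
finger_gap: 0.0087
grasp_force: 59.0
```

Call:
arm_command --pt "0 0 0 0 0 -0.03 -1" --pt "0 0 0 0 0 -0.05 -1" --pt "0 0 0 0 0 -0.05 -1"

```text
t: 25.3
tool_pos: [0.6509, -0.1878, 0.0399]
tcp_rot: [[0.995, -0.101, 0.002], [-0.101, -0.995, -0.001], [0.002, 0.001, -1.0]]
contact_force: [0.1, 0.1, 2.1]
finger_gap: 0.0088
grasp_force: 59.5
```

Call:
arm_command --pt "0 0 0 0 0 0 0" --pt "0 0 0 0 0 0 0" --pt "0 0 0 0 0 0 0" --pt "0 0 0 0 0 0 0" --pt "0 0 0 0 0 0.2 0" --pt "0 0 0 0 0 0.5 0" --pt "0 0 0 0 0 0.8 0" --pt "0 0 0 -0.3 0.2 1 0" --pt "0 0 0 -0.7 0.4 1 0" --pt "0 0 0 -1 0.5 1 0" --pt "0 0 0 -1 0.5 1 0" --pt "0 0 0 -1 0.5 1 0"

```text
t: 26.5
tool_pos: [0.5298, -0.1272, 0.1593]
tcp_rot: [[0.995, -0.101, 0.001], [-0.101, -0.995, -0.0], [0.001, 0.0, -1.0]]
contact_force: [-0.3, -0.1, 0.1]
finger_gap: 0.0431
grasp_force: 0.0
```

Run:
```python
from h import *
c=snap("wrist","w14"); s=sense(); print(c["pose"],s["contact_force"],s["finger_gap"])
hsv=cv2.cvtColor(c["img"],cv2.COLOR_BGR2HSV)
m=cv2.inRange(hsv,(70,20,60),(105,255,255)); n,_,st,ce=cv2.connectedComponentsWithStats(m)
for i in range(1,n):
    if st[i,4]>100: print(st[i],ce[i].round(1),cast(c,[ce[i]],.009).round(4),cast(c,[ce[i]],.014).round(4))
```

```text
(array([[ 9.94888820e-01, -1.00973849e-01,  7.20043173e-04],
       [-1.00973616e-01, -9.94889041e-01, -3.52171419e-04],
       [ 7.51923166e-04,  2.77666044e-04, -9.99999679e-01]]), array([ 0.52978234, -0.12717872,  0.15928366])) [ 0.39967153 -0.80087786  0.06346228] 0.04295669218180171
[294  12  33  26 704] [309.3  23.3] [[ 0.6793 -0.1919  0.009 ]] [[ 0.6779 -0.1909  0.014 ]]
[295  74  33  28 844] [310.7  87.3] [[ 0.6175 -0.1868  0.009 ]] [[ 0.6172 -0.1858  0.014 ]]
[107 239  28  28 415] [120.2 252.2] [[0.4672 0.0342 0.009 ]] [[0.4696 0.0311 0.014 ]]
```

Call:
arm_command --pt "0 0 0.13 -0.18 0.3 0 0" --pt "0 0 0.26 -0.364 0.597 0 0" --pt "0 0 0.39 -0.364 0.597 0 0"

```text
t: 26.85
tool_pos: [0.4852, -0.053, 0.1584]
tcp_rot: [[0.951, 0.31, -0.002], [0.31, -0.951, 0.002], [-0.001, -0.002, -1.0]]
contact_force: [-0.4, -0.8, 0.1]
finger_gap: 0.0428
grasp_force: 0.0
```

Call:
arm_command --pt "0 0 0.13 -0.18 0.3 -0.1 0" --pt "0 0 0.255 -0.364 0.597 -0.28 0" --pt "0 0 0.255 -0.364 0.597 -0.28 0" --pt "0 0 0.255 -0.364 0.597 -0.28 0"

```text
t: 27.25
tool_pos: [0.4438, 0.016, 0.1254]
tcp_rot: [[0.839, 0.544, 0.0], [0.544, -0.839, -0.0], [0.0, 0.0, -1.0]]
contact_force: [-0.0, 0.3, 0.4]
finger_gap: 0.0427
grasp_force: 0.0
```

Run:
```python
from h import *
c=snap("wrist","w15"); s=sense(); p=c["pose"]; print(p,np.degrees(np.arctan2(p[0][1,0],p[0][0,0])))
hsv=cv2.cvtColor(c["img"],cv2.COLOR_BGR2HSV)
m=cv2.inRange(hsv,(70,20,60),(105,255,255)); n,lab,st,ce=cv2.connectedComponentsWithStats(m)
for i in range(1,n):
    if st[i,4]>100:
        r=cv2.minAreaRect(np.argwhere(lab==i)[:,::-1].astype(np.float32)); print(st[i],r,cast(c,[r[0]],.009).round(4))
```

```text
(array([[ 8.39253782e-01,  5.43739695e-01,  4.83665615e-04],
       [ 5.43739845e-01, -8.39253785e-01, -2.56387649e-04],
       [ 2.66510056e-04,  4.78162571e-04, -9.99999850e-01]]), array([0.44380635, 0.01604304, 0.1254088 ])) 32.93859234717554
[ 235  146   37   29 1012] ((253.0, 160.0), (28.0, 36.0), 90.0) [[0.467  0.0343 0.009 ]]
[494 147  18  34 365] ((504.4041442871094, 163.2642364501953), (28.50469970703125, 17.995389938354492), 59.74356460571289) [[ 0.6194 -0.1903  0.009 ]]
[236 214  35  26 660] ((253.0, 226.5), (25.0, 34.0), 90.0) [[0.4169 0.0022 0.009 ]]
```

Call:
arm_command --pt "0 0 0 -0.013 0.015 -0.3 0.1" --pt "0 0 0 -0.013 0.015 -0.55 0.1" --pt "0 0 0 -0.013 0.015 -0.768 0.1" --pt "0 0 0 -0.013 0.015 -0.768 0.1" --pt "0 0 0 -0.013 0.015 -0.768 -1" --pt "0 0 0 -0.013 0.015 -0.768 -1" --pt "0 0 0 -0.013 0.015 -0.768 -1" --pt "0 0 0 -0.013 0.015 -0.768 -1" --pt "0 0 0 -0.013 0.015 -0.768 -1" --pt "0 0 0 -0.013 0.015 -0.768 -1"

```text
t: 28.3
tool_pos: [0.4431, 0.0171, 0.035]
tcp_rot: [[0.84, 0.543, 0.004], [0.543, -0.84, -0.001], [0.003, 0.003, -1.0]]
contact_force: [0.2, -1.7, 6.9]
finger_gap: 0.0082
grasp_force: 61.1
```

Call:
arm_command --pt "0 0 0 0 0 0.2 -1" --pt "0 0 0 0 0 0.5 -1" --pt "0 0 0 0 0 0.75 -1" --pt "0 0 0 0 0 0.75 -1"

```text
t: 28.7
tool_pos: [0.4446, 0.017, 0.1278]
tcp_rot: [[0.839, 0.543, 0.009], [0.543, -0.839, -0.002], [0.007, 0.007, -1.0]]
contact_force: [0.9, -1.0, -1.5]
finger_gap: 0.0087
grasp_force: 59.9
```

Call:
arm_command --pt "0 0 -0.1 0.15 -0.3 0 -1" --pt "0 0 -0.2 0.35 -0.5 0 -1" --pt "0 0 -0.324 0.6 -0.61 0 -1" --pt "0 0 -0.324 0.6 -0.61 0 -1"

```text
t: 29.1
tool_pos: [0.5162, -0.0579, 0.1233]
tcp_rot: [[0.974, 0.228, 0.003], [0.228, -0.974, -0.001], [0.003, 0.002, -1.0]]
contact_force: [0.0, 0.2, -1.3]
finger_gap: 0.0087
grasp_force: 59.9
```

Call:
arm_command --pt "0 0 -0.1 0.15 -0.3 0 -1" --pt "0 0 -0.2 0.35 -0.5 0 -1" --pt "0 0 -0.324 0.5 -0.61 0 -1" --pt "0 0 -0.324 0.5 -0.61 0 -1" --pt "0 0 -0.324 0.5 -0.61 0 -1"

```text
t: 29.6
tool_pos: [0.5722, -0.1282, 0.1222]
tcp_rot: [[0.995, -0.102, -0.002], [-0.102, -0.995, 0.001], [-0.002, -0.001, -1.0]]
contact_force: [-0.5, 1.0, -1.4]
finger_gap: 0.0083
grasp_force: 59.9
```

Run:
```python
from h import *
c=snap("wrist","w16"); s=sense(); p=c["pose"]; print(p[1],np.degrees(np.arctan2(p[0][1,0],p[0][0,0])),s["contact_force"],s["finger_gap"])
hsv=cv2.cvtColor(c["img"],cv2.COLOR_BGR2HSV)
m=cv2.inRange(hsv,(70,20,60),(105,255,255)); n,lab,st,ce=cv2.connectedComponentsWithStats(m)
for i in range(1,n):
    if st[i,4]>100:
        r=cv2.minAreaRect(np.argwhere(lab==i)[:,::-1].astype(np.float32)); q=cast(c,[r[0]],p[1][2]-.035+.009)[0]-p[1]; print(st[i],np.round(r[0],1),r[2],"held: in tool",(p[0].T@q).round(4),"tray:",cast(c,[r[0]],.014).round(4))
g=cv2.cvtColor(c["img"],cv2.COLOR_BGR2GRAY); print(g[20:175:10,60:400:8])
```

```text
[ 0.57217835 -0.12816041  0.1221693 ] -5.844094099027395 [ 0.58459285  0.18922124 -1.17189483] 0.008508664395903788
[ 304   47   38   32 1060] [322.6  62.4] 1.9091522693634033 held: in tool [0.0981 0.0344 0.0258] tray: [[ 0.6769 -0.1913  0.014 ]]
[ 303  122   38   31 1079] [321.6 137.4] 2.2025980949401855 held: in tool [0.059  0.0347 0.0258] tray: [[ 0.6169 -0.1856  0.014 ]]
[ 229  169   58   43 2421] [257.5 190. ] 90.0 held: in tool [0.0305 0.0015 0.0259] tray: [[ 0.5785 -0.1302  0.014 ]]
[[ 80 115 157 165 164 162 158 159 153 158 132 129 215 217 215 215 212 209
  213 215 216 209 212 213 215 215 212 214 211 215 212 211 213 209 212 213
  202 211 213 213 211 209 221]
 [215 225 234 230 234 232 228 227 232 230 184 141 140 138 127 123 124 122
  119  93  81  74  72  76  75  77  79  80 130  94 104 121 128 128 128 129
  129 129 128 169 211 211 216]
 [213 228 230 232 232 229 230 234 232 231  78  94  91  91 115 114 134 132
  120  70  83 119 120 119 119 129 130 130 130  92 118 119 117 118 112  82
  108 127  92  86  84  85 120]
 [217 233 234 230 233 229 232 232 230 229  79  93 140 138 136 135 13
[... 1559 characters left out ...]
1 158 154 154 158 156 230 131  88  88 128 126 126 125 124
  124  64  74 111 111 112 112 123 123 118 122  85  94 179 179 179 179 132
   72 121  96 122 122 123 123]
 [ 37  41 130 155 154 153 155 151 157 228 130  87  88 128 128 127 125 123
  112  73  85 122 122 123 123 123 118 112 123  85  94 179 180 179 180 100
   90 122 116 122 123 123 125]
 [ 36  39 130 148 153 155 155 156 157 224 128  78  80 117 117 116 116 114
  113  89  76  98  97  94  93  93  93  94 105  75 112 112 112 112 112 112
   95 121 112 112 113 113 115]
 [ 38  38  42 154 156 160 149 159 156 213 128  77  84  84  83  85  86  88
   91 110  88  88 176 177 177 177 176 176 181  94  85  78  73  73  71  72
   72  83  80  80  81  85  92]]
```

Call:
arm_command --pt "0 0 0 0.25 0 0 -1" --pt "0 0 0 0.5 -0.005 0 -1" --pt "0 0 0 0.653 -0.008 0 -1" --pt "0 0 0 0.653 -0.008 0 -1" --pt "0 0 0 0.653 -0.008 -0.25 -1" --pt "0 0 0 0.653 -0.008 -0.45 -1" --pt "0 0 0 0.653 -0.008 -0.6 -1" --pt "0 0 0 0.653 -0.008 -0.65 -1" --pt "0 0 0 0.653 -0.008 -0.68 -1" --pt "0 0 0 0.653 -0.008 -0.7 -1" --pt "0 0 0 0.653 -0.008 -0.7 -1"

```text
t: 30.75
tool_pos: [0.6523, -0.13, 0.0403]
tcp_rot: [[0.995, -0.104, 0.002], [-0.104, -0.995, -0.001], [0.002, 0.0, -1.0]]
contact_force: [0.3, 0.4, -0.3]
finger_gap: 0.0088
grasp_force: 60.1
```

Call:
arm_command --pt "0 0 0 0 0 -0.006 0" --pt "0 0 0 0 0 -0.006 0" --pt "0 0 0 0 0 -0.006 0" --pt "0 0 0 0 0 0 0" --pt "0 0 0 0 0 0.2 0" --pt "0 0 0 0 0 0.5 0" --pt "0 0 0 0 0 0.8 0" --pt "0 0 0 -0.3 0 1 0" --pt "0 0 0 -0.7 0 1 0" --pt "0 0 0 -1 0 1 0" --pt "0 0 0 -1 0 1 0"

```text
t: 31.85
tool_pos: [0.527, -0.1286, 0.1583]
tcp_rot: [[0.994, -0.105, -0.004], [-0.105, -0.994, 0.002], [-0.004, -0.001, -1.0]]
contact_force: [-0.3, 0.3, -1.1]
finger_gap: 0.0428
grasp_force: 0.0
```

Call:
arm_command --pt "0 0 0.05 0 0 0.35 0" --pt "0 0 0.1 0 0 0.7 0" --pt "0 0 0.1 0 0 0.9 0" --pt "0 0 0.1 0 0 0.9 0" --pt "0 0 0.1 0 0 0.9 0"

```text
t: 32.35
tool_pos: [0.5321, -0.1298, 0.2676]
tcp_rot: [[1.0, 0.0, 0.001], [0.0, -1.0, -0.001], [0.001, 0.001, -1.0]]
contact_force: [-0.1, 0.1, -0.5]
finger_gap: 0.0426
grasp_force: 0.0
```

Run:
```python
from h import *
c=snap("wrist","w17"); p=c["pose"]; print(p[1]); snap("top","t17");snap("scene","s17")
hsv=cv2.cvtColor(c["img"],cv2.COLOR_BGR2HSV)
m=cv2.inRange(hsv,(70,20,60),(105,255,255)); n,lab,st,ce=cv2.connectedComponentsWithStats(m)
o=np.array([.6475,-.159]);y=np.radians(-6.0);x=np.array([np.cos(y),np.sin(y)])
for i in range(1,n):
    if st[i,4]>80:
        r=cv2.minAreaRect(np.argwhere(lab==i)[:,::-1].astype(np.float32)); w=cast(c,[r[0]],.014)[0,:2]; d=w-o
        print(st[i],w.round(4),"tray frame",np.round([d@x,-d[0]*x[1]+d[1]*x[0]],4))
m=cv2.inRange(hsv,(45,80,40),(85,255,255)); n,lab,st,ce=cv2.connectedComponentsWithStats(m)
for i in range(1,n):
    if st[i,4]>80: print("green",st[i],cast(c,[ce[i]],.04)[0,:2])
cv2.imwrite("pics/w17b.png",cv2.resize(c["img"],(800,600)))
```

```text
[ 0.5320663  -0.12983538  0.26761138]
[248  38  25  20 402] [ 0.6823 -0.1347] tray frame [0.032  0.0278]
[293  43  25  21 388] [ 0.6769 -0.1917] tray frame [ 0.0327 -0.0294]
[243  84  26  20 443] [ 0.6232 -0.1284] tray frame [-0.0274  0.0278]
[289  89  25  21 431] [ 0.6168 -0.1859] tray frame [-0.0278 -0.03  ]
green [429 215  14  23 236] [ 0.44991796 -0.39546171]
```

View pics/w17b.png

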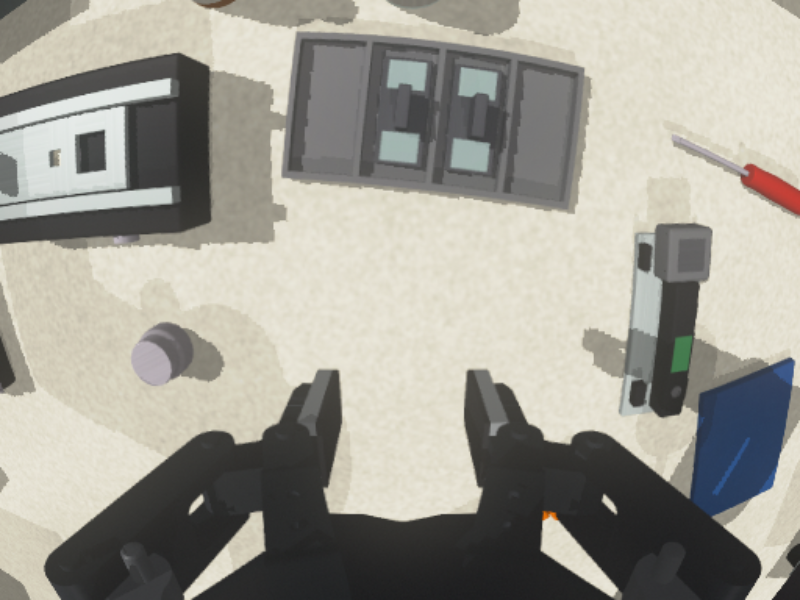

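Both carriers lie flat in the middle lanes at (407,105) and (475,112). The meter is in its cradle at (672,320), and the small aperture is still over the port at (55,157). Last part: the second click.

Call:
arm_command --pt "0 0 0 0.07 0.25 0 0" --pt "0 0 0 0.15 0.5 0 0" --pt "0 0 0 0.219 0.76 0 0"

```text
t: 32.8
tool_pos: [0.5575, -0.0377, 0.2655]
tcp_rot: [[1.0, -0.001, -0.002], [-0.001, -1.0, 0.001], [-0.002, -0.001, -1.0]]
contact_force: [-0.1, 0.0, -0.3]
finger_gap: 0.043
grasp_force: 0.0
```

Call:
arm_command --pt "0 0 0 0.07 0.25 0 0" --pt "0 0 0 0.15 0.5 0 0" --pt "0 0 0 0.219 0.76 0 0"

```text
t: 33.1
tool_pos: [0.5838, 0.0539, 0.2654]
tcp_rot: [[1.0, 0.0, -0.003], [0.0, -1.0, 0.0], [-0.003, -0.0, -1.0]]
contact_force: [0.4, 0.0, -0.0]
finger_gap: 0.0426
grasp_force: 0.0
```

Call:
arm_command --pt "0 0 0 0.07 0.25 0 0" --pt "0 0 0 0.15 0.5 0 0" --pt "0 0 0 0.219 0.76 0 0"

```text
t: 33.4
tool_pos: [0.6101, 0.1451, 0.2653]
tcp_rot: [[1.0, 0.0, -0.003], [0.0, -1.0, -0.0], [-0.003, 0.0, -1.0]]
contact_force: [0.6, -0.2, -0.9]
finger_gap: 0.0425
grasp_force: 0.0
```

Call:
arm_command --pt "0 0 0 0.07 0.25 0 0" --pt "0 0 0 0.15 0.5 -0.2 0" --pt "0 0 0 0.219 0.76 -0.5 0" --pt "0 0 0 0.219 0.76 -0.5 0" --pt "0 0 0 0.219 0.76 -0.5 0"

```text
t: 33.9
tool_pos: [0.6352, 0.2353, 0.204]
tcp_rot: [[1.0, 0.002, -0.005], [0.002, -1.0, -0.001], [-0.005, 0.001, -1.0]]
contact_force: [-0.9, -0.0, -0.1]
finger_gap: 0.0427
grasp_force: 0.0
```

Run:
```python
from h import *
c=snap("wrist","w18"); p=c["pose"]; print(p[1])
g=cv2.cvtColor(c["img"],cv2.COLOR_BGR2GRAY)
n,lab,st,ce=cv2.connectedComponentsWithStats((g<110).astype(np.uint8))
for i in range(1,n):
    if st[i,4]>60 and 120<ce[i][1]<260 and 200<ce[i][0]<400: print(st[i],ce[i].round(1),cast(c,[ce[i]],.112).round(4),cast(c,[ce[i]],.078).round(4))
print(g[165,220:300:2],g[180,220:300:2])
```

```text
[0.63523368 0.23534272 0.20400671]
[ 213  108  241   40 6494] [330.  126.1] [[0.6956 0.1802 0.112 ]] [[0.6933 0.1717 0.078 ]]
[ 214  152   22   70 1462] [224.9 186.3] [[0.6489 0.2587 0.112 ]] [[0.6393 0.2625 0.078 ]]
[248 172  17  50 750] [255.9 196.4] [[0.6409 0.235  0.112 ]] [[0.63   0.2351 0.078 ]]
[370 175  30  32 829] [384.2 190.7] [[0.6458 0.1307 0.112 ]] [[0.6358 0.1145 0.078 ]]
[321 223  37   5 122] [338.1 225.6] [[0.6159 0.1679 0.112 ]] [[0.6011 0.1575 0.078 ]]
[371 223  30   5 112] [385.3 224.7] [[0.6157 0.125  0.112 ]] [[0.601 0.108 0.078]]
[ 67  66  66  65  65  65  65  63 200 202 202 202 202 181 180 181 181 181
 181 181 181 202 203 203 203 203 203 203 203 203 203 203 203 202 203 202
 202 202 201 201] [ 66  65  66  65  64  65  64  63 207 206 207 206 206 184 155  56  55  56
  55  57  56  55 118 138 136 137 137 137 137 137 137 141 165 175 205 205
 205 205 205 204]
```

Call:
arm_command --pt "0 0 0 0.01 0 -0.25 0" --pt "0 0 0 0.01 0 -0.5 0" --pt "0 0 0 0.01 0 -0.75 0" --pt "0 0 0 0.01 0 -0.85 0" --pt "0 0 0 0.01 0 -0.85 0" --pt "0 0 0 0.01 0 -0.85 -1" --pt "0 0 0 0.01 0 -0.85 -1" --pt "0 0 0 0.01 0 -0.85 -1" --pt "0 0 0 0.01 0 -0.85 -1" --pt "0 0 0 0.01 0 -0.85 -1" --pt "0 0 0 0.01 0 -0.85 -1"

```text
t: 35.05
tool_pos: [0.6395, 0.2359, 0.108]
tcp_rot: [[1.0, -0.0, 0.005], [-0.0, -1.0, 0.001], [0.005, -0.001, -1.0]]
contact_force: [-0.9, 2.4, 7.9]
finger_gap: 0.0109
grasp_force: 61.7
```

Call:
arm_command --pt "0 0 0 0 0.08 0.01 -1" --pt "0 0 0 0 0.17 0.01 -1" --pt "0 0 0 0 0.25 0.01 -1" --pt "0 0 0 0 0.333 0.01 -1" --pt "0 0 0 0 0.333 0.01 -1" --pt "0 0 0 0 0.333 0.01 -1" --pt "0 0 0 0 0.333 0.01 -1"

```text
t: 35.75
tool_pos: [0.64, 0.2749, 0.1081]
tcp_rot: [[1.0, -0.0, 0.005], [-0.001, -1.0, 0.001], [0.005, -0.001, -1.0]]
contact_force: [6.0, -0.3, 1.3]
finger_gap: 0.0105
grasp_force: 61.0
```

Release, rise, back off and check.

Call:
arm_command --pt "0 0 0 0 0 0 0" --pt "0 0 0 0 0 0 0" --pt "0 0 0 0 0 0 0" --pt "0 0 0 0 0 0 0" --pt "0 0 0 0 0 0.3 0" --pt "0 0 0 0 0 0.6 0" --pt "0 0 0 0 0 0.95 0" --pt "0 0 0 -0.2 -0.4 0.95 0" --pt "0 0 0 -0.5 -0.8 0.95 0" --pt "0 0 0 -0.5 -0.8 0.95 0" --pt "0 0 0 -0.5 -0.8 0.95 0" --pt "0 0 0 -0.5 -0.8 0.95 0"

```text
t: 36.95
tool_pos: [0.5786, 0.1795, 0.2209]
tcp_rot: [[1.0, 0.0, 0.001], [0.0, -1.0, 0.001], [0.001, -0.001, -1.0]]
contact_force: [0.0, -0.1, 0.5]
finger_gap: 0.0424
grasp_force: 0.0
```

Run:
```python
from h import *
c=snap("wrist","w19"); p=c["pose"]; s=sense(); print(p[1],s["contact_force"],s["grasp_force"])
im=c["img"]; g=cv2.cvtColor(im,cv2.COLOR_BGR2GRAY)
n,lab,st,ce=cv2.connectedComponentsWithStats((g<110).astype(np.uint8))
for i in range(1,n):
    if st[i,4]>60 and 60<ce[i][1]<260: print("dark",st[i],cast(c,[ce[i]],.112).round(4),cast(c,[ce[i]],.078).round(4))
# bright warm glass of the port seen through the aperture
hsv=cv2.cvtColor(im,cv2.COLOR_BGR2HSV); m=((hsv[...,1]>15)&(hsv[...,0]<40)&(hsv[...,2]>200)).astype(np.uint8)
n,lab,st,ce=cv2.connectedComponentsWithStats(m)
for i in range(1,n):
    w=cast(c,[ce[i]],.07)[0]
    if st[i,4]>30 and abs(w[0]-.635)<.03 and abs(w[1]-.153)<.04: print("port",st[i],w, cast(c,[st[i,:2],st[i,:2]+st[i,2:4]],.074).round(4).tolist())
t=snap("top","t19"); a=cv2.absdiff(t["img"],load("t17")["img"])
```

```text
[0.57855886 0.17952859 0.22085436] [-0.43044716  0.33630154  0.00986941] 0.0
dark [ 159   51  244   34 5318] [[0.6859 0.1609 0.112 ]] [[0.6906 0.1584 0.078 ]]
dark [420  63  19  95 596] [[0.6585 0.028  0.112 ]] [[0.6593 0.0063 0.078 ]]
dark [429  68  43  93 641] [[ 0.6605 -0.0082  0.112 ]] [[ 0.6616 -0.0351  0.078 ]]
dark [ 463   80   49   92 2128] [[ 0.6518 -0.05    0.112 ]] [[ 0.6516 -0.083   0.078 ]]
dark [ 159   88  243   78 5647] [[0.6389 0.0991 0.112 ]] [[0.6369 0.0877 0.078 ]]
dark [134 109  27  41 949] [[0.6378 0.2691 0.112 ]] [[0.6356 0.2823 0.078 ]]
dark [234 118  15  15 225] [[0.6382 0.1911 0.112 ]] [[0.6361 0.193  0.078 ]]
dark [ 162  176  233   22 4234] [[0.5881 0.1617 0.112 ]] [[0.5787 0.1593 0.078 ]]
port [    0     0   512   333 67474] [0.61663123 0.19114251 0.07      ] [[0.8222, 0.4983, 0.074], [0.3028, -0.2919, 0.074]]
port [274 110  29  33 863] [0.63473075 0.15045125 0.07      ] [[0.6497, 0.1633, 0.074], [0.6195, 0.136, 0.074]]
```

The small aperture is now at y = 0.193, 40 mm past the port, and the wide aperture shows the port. Handing in.

```bash
python3 -c "
from workcell import sign_off;print(sign_off())"
```

```text
the job is handed in; nothing more can be done
None
```

The job is handed in (no verdict came back): the shutter is at its wide aperture, the meter was held over the port for over two seconds and is back in its cradle, and both carriers (the only two on the bench) lie flat in separate tray lanes.

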